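Load the seal-ring arbor and log the set

ROBOT

A 7-joint arm with a two-finger parallel gripper is mounted at the origin on the work surface. World frame = base frame: x ahead of the robot, y to its left, z up, the work surface at z = 0. Lengths are in m, angles in rad, forces in N, time in s.
With the tool pointing down it reaches from about 0.4 to 0.85 m from the base axis. Payload 10.4 kg.
Tool frame: the origin (TCP) lies at the very end of the fingers, on their centre line; the grasp point (between the pads) lies 19 mm behind it; z points along the fingers, y is the line along which they close (so a half turn about z gives the same grasp; the last joint's range is limited). The gripper opens to 87 mm and grips with 3 to 60 N. Pads are 19 mm wide; open, the fingers measure 117 mm over their backs; the gripper's body (75 mm by 190 mm) begins 51 mm behind the grasp point.
Start: joints at [-1.145, 0.332, -0.065, 1.46, 0.022, 1.35, -0.088], TCP at [0.271, 0.563, 0.223] pointing down, gripper open.
Joint ranges: [-2.6, 2.6], [-0.5, 2.12], [-1.47, 1.34], [0.16, 2.42], [-1.27, 4.41], [0.06, 2.06], [-2.6, 2.6]. Speed limits (rad/s): [2.22, 2.22, 2.79, 2.79, 3.14, 3.14, 3.14].

INTERFACE

Orientations are given as a unit quaternion [x, y, z, w].
In Python, from bench import read_state, cams, workorder gives the robot as it stands.
- The arm moves only by the shell command python3 -m crank 'ROWS' [FORCE]. ROWS is text: rows parted by semicolons, each of 5 numbers parted by spaces: the shift along the tool's x, y, z scaled (see below), then the turn about the tool's z scaled (see below), then the opening, from -1 (shut) to 1 (fully open). In form: dx dy dz yaw jaw; .... A call has 1 to 10 rows; each row shifts and turns the commanded pose from where the row before left it, along the tool's axes as they then stand; what a row does not reach is not made up. The controller multiplies each number of a shift by 200 mm and each number of a turn by 90 degrees. A row lasts 1/10 s, in which the tool goes at most 50 mm and 8.59 degrees, less where a joint would pass 70% of its speed; a pose out of reach is approached as far as the arm can. A call with a number of a shift or a turn outside -1 to 1 is refused whole. A call with a gripper value outside its range is refused whole. The fingers move at their own pace and stop on an object; FORCE is the grip in N (left out, the last holds). Time passes only in rows, so rows that do not move let the fingers close. It gives the time, the measured TCP pose, the force, the opening and the grip force at its end, in the units of the state.
- read_state(): the state, without advancing time (a new reading comes with each control period).
- cams.camera(name): name is "scene" or "top" or "wrist"; returns a dict with "img" (420x560x3 uint8, blue, green, red), "K" (3x3 intrinsics, pixels), "xyz" and "attitude" of the camera in the world; the wrist camera has in their place "mount" (4x4, takes a point from camera to tool coordinates, whose origin is the TCP and whose axes are the flange's). Camera axes: x right, y down, z forward; pixel columns grow to the right and rows downward; lengths in m; the calibration is good to about 2 mm. A picture is of the moment at which its call begins: read the wrist's pose just before it. There is no depth.
- workorder.close_job(): hands the job in; it is judged then, once.
The state is a dict: "time": time; "joint_positions": joint angles; "joint_vel": joint speeds; "joint_torque": joint torques, N m; "ee_pos": TCP position; "eef_rot": TCP orientation; "ft_force": force on the tool from outside, world axes, zero at the start; "torque": the same for the moment, N m; "width": finger opening in m; "grip_force": force on a finger pad.
Only numpy, scipy, OpenCV 4.12 (cv2) and the standard library are available. Lean on these libraries where they do the work, as an engineer would, in place of code of your own. Each camera call takes 0.05 s, during which the arm holds its last target. There are 200 camera calls.

TASK

Lift the red cover off the stepped arbor and stand it upright on the cork mat, then thread the aluminium rings lying on the desk down the arbor one after another, widest first and narrowest last, each fully home on its own step. When all the rings are on, press the batch counter's plunger down to its stop to log the set, let it come back up, and then put the red cover back over the ringed arbor, down on the base plate. Do not disturb the seal housing, stamp, tin or ink pad.

Things in the scene. Friction and masses are not known exactly. Their poses are not given: they have to be found in the camera images.
- arbor: Fixed stepped steel post on a dark square plate 100 x 100 x 12 mm. Origin under the plate's centre, on the desk; z up the post. Foot 46 mm across, z 12 to 20 mm; then four 12.5 mm tall steps, top edges chamfered 1.5 mm: 34 mm across (z 20 to 32.5), 26 (to 45), 18 (to 57.5), 10 (to 70, the tip). A home ring rests on the shoulder below its step, whichever others are there.
- cover: Red plastic cover, a square box open below: 74 x 74 mm outside, 66 x 66 inside, 70 mm tall, 66 deep, about 120 g. Round knob 24 mm across on the middle of its top, from 70 to 96 mm above the origin. Origin at the centre of the open underside, z up. It starts over the arbor, its rim on the base plate (origin 12 mm above the desk).
- mat: Fixed thin cork mat, 110 x 110 x 2 mm, lying on the desk; origin under its centre on the desk.
- counter: Fixed batch counter, a grey block 80 x 80 x 55 mm with a spring plunger standing up from its top; origin under its centre on the desk.
- plunger (a joint): Travel of the counter's plunger in m: 0 up, 0.012 fully pressed down against its stop; a spring brings it back up. It takes about 2 N to start and 7 N at the stop.
- plunger_head (a point): Centre of the top face of the plunger's round black head, 32 mm across, which is 93 mm above the desk when up; press it straight down.
- ring56: The widest aluminium ring: outside 56 mm, bore 36.6 mm, 11 mm thick, 42 g, open through; origin at its very middle (5.5 mm above its underside), z along its bore; the two faces are alike. It starts flat on the desk, or is absent. Its home is the 34 mm step of the arbor, origin 25.5 mm above the arbor's origin.
- ring48: The second widest aluminium ring: outside 48 mm, bore 28.6 mm, 11 mm thick, 35 g, open through; origin at its very middle (5.5 mm above its underside), z along its bore; the two faces are alike. It starts flat on the desk, or is absent. Its home is the 26 mm step of the arbor, origin 38 mm above the arbor's origin.
- ring40: The third widest aluminium ring: outside 40 mm, bore 20.6 mm, 11 mm thick, 28 g, open through; origin at its very middle (5.5 mm above its underside), z along its bore; the two faces are alike. It starts flat on the desk, or is absent. Its home is the 18 mm step of the arbor, origin 50.5 mm above the arbor's origin.
- ring32: The narrowest aluminium ring: outside 32 mm, bore 12.6 mm, 11 mm thick, 20 g, open through; origin at its very middle (5.5 mm above its underside), z along its bore; the two faces are alike. It starts flat on the desk, or is absent. Its home is the 10 mm step of the arbor, origin 63 mm above the arbor's origin.
- seal_housing: Bystander: squat aluminium seal housing, a closed stepped disc without a hole, 44 mm across and 26 mm high; loose; origin under its centre on the desk; not to be disturbed.
- date_stamp: Bystander: hand stamp, steel block 36 x 26 x 18 mm with a turned wooden handle, 54 mm high in all; loose; origin under its centre on the desk; not to be disturbed.
- seal_tin: Bystander: closed steel tin, 60 mm across and 45 mm high; loose; origin under its centre on the desk; not to be disturbed.
- ink_pad: Bystander: flat dark ink pad, 70 x 110 x 18 mm; loose; origin under its centre on the desk; not to be disturbed.

How it is judged:
By the outcome, as a careful person would: the job done as asked, in the order asked, and still so for the second after the job is handed in, with the robot touching nothing.
Of ring56, ring48, ring40, ring32 only 3 to 4 are there at a start; the rules pass over those that are not, and their reading is None.
At some moment in a run one of ring56, ring48, ring40, ring32 may be knocked a few centimetres aside while the robot is not near it.
It also fails if it takes over 208 s, if anything falls off the work surface, if the arm or the gripper's body presses on something with over 40 N, if the wrist force passes 120 N, or if a joint passes its speed limit or range.

## Working session

There is one attempt and no reset: what is moved stays moved. The work goes in short steps, Python scripts to look and compute and a shell command to move; the robot and the scene stay as the last step left them, time stands still between calls to the robot, and variables do not carry over. Pictures are saved under pics/ and viewed, at most 14 in all, crops included, and the job is handed in when it is done.

```bash
mkdir -p pics
cat > h.py <<'E'
import numpy as np, cv2
from scipy.spatial.transform import Rotation as R
from bench import read_state, cams, workorder
def snap(name, f):
    s=read_state(); c=cams.camera(name); cv2.imwrite('pics/'+f+'.png',c['img'])
    if 'mount' in c:
        T=np.eye(4);T[:3,:3]=R.from_quat(s['eef_rot']).as_matrix();T[:3,3]=s['ee_pos'];M=T@np.array(c['mount'])
        Rm,t=M[:3,:3],M[:3,3]
    else:
        t=np.array(c['xyz']);a=np.array(c['attitude']);Rm=a if a.shape==(3,3) else R.from_quat(a).as_matrix()
    np.savez('pics/'+f,K=np.array(c['K']),R=Rm,t=t)
    return c['img']
def ray(f,u,v):
    d=np.load('pics/'+f+'.npz');r=d['R']@np.linalg.inv(d['K'])@[u,v,1.];return d['t'],r/np.linalg.norm(r)
def atz(f,u,v,z):
    t,r=ray(f,u,v);return t+r*(z-t[2])/r[2]
def tri(*o):
    A=np.zeros((3,3));b=np.zeros(3)
    for q in o:
        t,r=ray(*q);P=np.eye(3)-np.outer(r,r);A+=P;b+=P@t
    x=np.linalg.solve(A,b);e=[np.linalg.norm(np.cross(x-ray(*q)[0],ray(*q)[1])) for q in o]
    return x.round(4),np.round(e,4)
def proj(f,p):
    d=np.load('pics/'+f+'.npz');q=d['K']@(d['R'].T@(np.array(p)-d['t']));return q[:2]/q[2]
def crop(f,x,y,w,h,k,out):
    i=cv2.imread('pics/'+f+'.png')[y:y+h,x:x+w];cv2.imwrite('pics/'+out+'.png',cv2.resize(i,None,fx=k,fy=k,interpolation=cv2.INTER_CUBIC))
E
python3 - <<'E'
from h import *
a=snap('top','t0');b=snap('scene','s0')
for f in('t0','s0'):
    d=np.load(f'pics/{f}.npz');print(d['t'],d['R'].round(3).tolist(),d['K'].tolist())
print(read_state())
c=cams.camera('wrist');print(c['mount'])
E
```

```text
[ 0.28312568 -0.01668083  1.16933713] [[0.118, -0.968, 0.221], [-0.993, -0.115, 0.029], [-0.003, -0.223, -0.975]] [[445.43294890520053, 0.0, 272.2890455148019], [0.0, 445.43294890520053, 215.787323700416], [0.0, 0.0, 1.0]]
[ 1.09833359 -0.03081343  0.8275548 ] [[0.066, 0.795, -0.604], [0.998, -0.054, 0.038], [-0.002, -0.605, -0.796]] [[416.4823606734443, 0.0, 284.4402598053034], [0.0, 416.4823606734443, 208.80203017508387], [0.0, 0.0, 1.0]]
{'time': 0.1, 'joint_positions': array([-1.14461084,  0.332809  , -0.06468096,  1.46087408,  0.02157907,
        1.34989501, -0.08849976]), 'joint_vel': array([-1.70698580e-03, -2.22944585e-03, -6.79070941e-05, -1.38347251e-03,
        2.55877676e-03, -8.74660733e-04,  3.60111795e-04]), 'joint_torque': array([ 1.87975682e-03, -6.24549222e+01,  2.49238493e-02, -3.90715563e+01,
       -6.14096015e-02,  3.66407388e-02,  8.18031253e-05]), 'ee_pos': array([0.2710237 , 0.56278685, 0.22182524]), 'eef_rot': array([ 2.22515689e-01,  9.74928896e-01, -6.33967463e-04, -1.21781647e-04]), 'ft_force': array([ 0.08714848,  0.3870022 , -0.30301571]), 'torque': array([ 0.01361885, -0.01296399, -0.02733213]), 'grip_force': 0.0, 'width': 0.08690284710803388}
[[ 8.91513473e-04 -9.60008353e-01 -2.79969940e-01  7.61867593e-02]
 [ 9.99999179e-01  1.11342190e-03 -6.33573655e-04 -5.08066738e-04]
 [ 9.19960662e-04 -2.79969145e-01  9.60008558e-01 -1.61542336e-01]
 [ 0.00000000e+00  0.00000000e+00  0.00000000e+00  1.00000000e+00]]
```

View pics/t0.png

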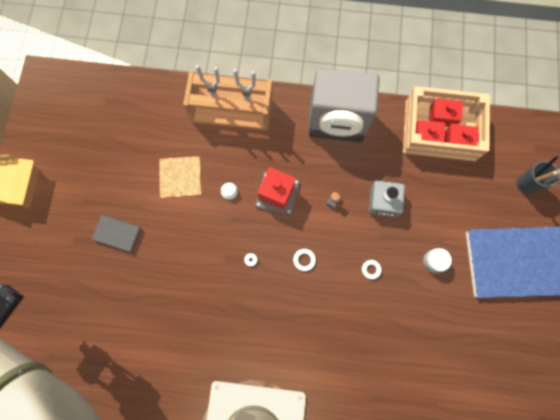

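View pics/s0.png

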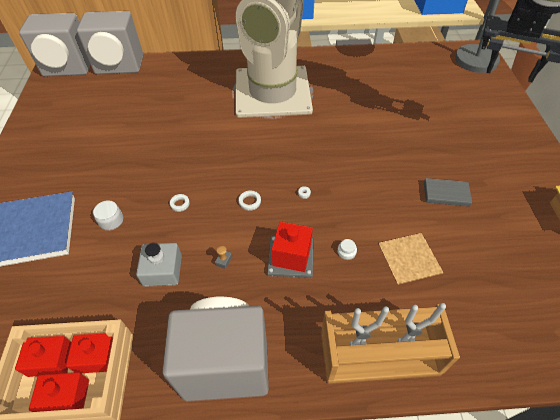

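The top view shows the cover at about (278,188), the mat at (180,176), the counter at (387,197) with its plunger head at (392,193), and the rings at (251,260), (304,260) and (372,270). The same things appear in the scene view. I'll enlarge both for exact pixels.

Run:
```python
from h import *
crop('t0',150,145,265,145,3,'t0c');crop('s0',130,170,320,125,2.5,'s0c')
```

```text
(no output)
```

View pics/t0c.png

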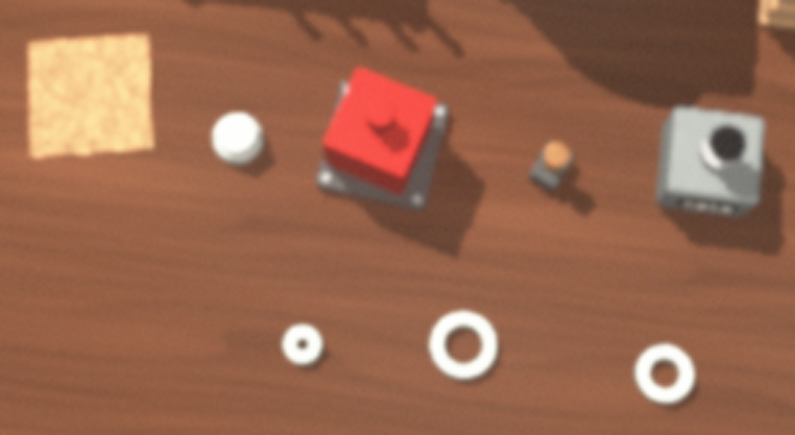

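View pics/s0c.png

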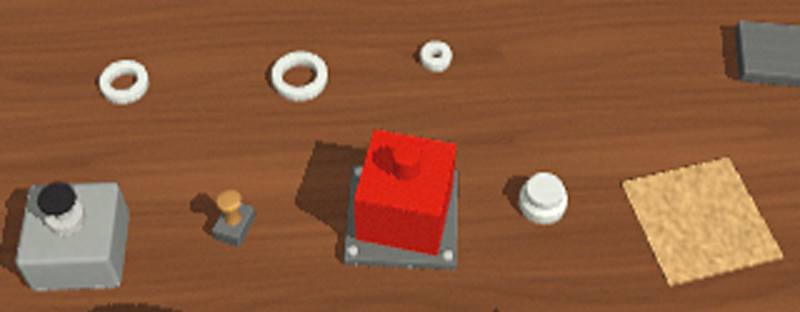

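```bash
cat >> h.py <<'E'
def T(x,y):return (150+x/3,145+y/3)
def S(x,y):return (130+x/2.5,170+y/2.5)
E
python3 - <<'E'
from h import *
for n,a,b in [('r32',(302,344),(435,56)),('r56',(464,345),(299,76)),('r48',(665,374),(124,81)),('housing top',(237,136),(545,188)),('stamp top',(557,153),(230,198)),('plunger',(728,143),(57,198)),('covercorner',(362,68),(443,210)),('knob top',(380,118),(406,152)),
 ('pl1',(345,88),(455,262)),('mat1',(28,38),(782,257)),('mat2',(148,36),(672,285)),('mat3',(30,157),(730,158)),('mat4',(153,149),(624,182))]:
    print(n,*tri(('t0',*T(*a)),('s0',*S(*b))))
pc=[atz('t0',*T(*p),.012) for p in [(345,88),(442,108),(420,203),(323,182)]];print('plate',np.mean(pc,0))
for p in [(362,68),(438,103),(328,147)]:print('covtop',atz('t0',*T(*p),.082))
for p in [(374,130),(456,145)]:print('covtop s',atz('s0',*S(*p),.082))
print('tin',atz('t0',437,258,.045))
E
```

```text
r32 [0.424  0.0615 0.0027] [0.0008 0.0008]
r56 [ 0.4399 -0.0788  0.0018] [0.0015 0.0015]
r48 [ 0.4351 -0.255   0.0028] [0.0017 0.0017]
housing top [0.6003 0.1436 0.0201] [0.0022 0.0022]
stamp top [ 0.6095 -0.139   0.0487] [0.0019 0.0019]
plunger [ 0.6238 -0.2771  0.087 ] [0.0014 0.0014]
covercorner [0.6552 0.0395 0.0839] [0.0046 0.0046]
knob top [0.6071 0.0155 0.1014] [0.0015 0.0015]
pl1 [0.6615 0.0547 0.0039] [0.0028 0.0028]
mat1 [0.6753 0.3487 0.0025] [0.0001 0.0001]
mat2 [ 0.6931  0.2433 -0.0034] [0.0031 0.0031]
mat3 [ 0.5649  0.3306 -0.0024] [0.002 0.002]
mat4 [ 0.5854  0.222  -0.0015] [0.0035 0.0035]
plate [0.60943823 0.0113763  0.012     ]
covtop [0.65544691 0.03501196 0.082     ]
covtop [ 0.63194867 -0.03292013  0.082     ]
covtop [0.58241218 0.05515253 0.082     ]
covtop s [ 0.56888182 -0.00800369  0.082     ]
covtop s [0.58963994 0.06211433 0.082     ]
tin [ 0.4787211  -0.41014244  0.045     ]
```

```bash
cat >> h.py <<'E'
def go(x,y,z,yaw=None):
    s=read_state();Rm=R.from_quat(s['eef_rot']).as_matrix();d=Rm.T@(np.array([x,y,z])-s['ee_pos'])
    print('tool mm',(d*1000).round(1),'units',(d/.2).round(3),'ee',s['ee_pos'].round(4),'xang',np.degrees(np.arctan2(Rm[1,0],Rm[0,0])).round(2),'zdir',Rm[:,2].round(4))
E
python3 -m crank '0 0 -0.05 -0.0715 1; 0 0 -0.05 -0.0715 1; 0 0 0 -0.0715 1; 0 0 0 -0.0715 1; -0.1 -0.17 0 0 1; -0.1 -0.17 0 0 1; -0.1 -0.17 0 0 1; -0.1 -0.17 0 0 1; -0.1 -0.17 0 0 1; -0.1 -0.17 0 0 1' 20
python3 -m crank '-0.1 -0.17 0 0 1; -0.1 -0.17 0 0 1; -0.1 -0.17 0 0 1; -0.1 -0.17 0 0 1; -0.1 -0.17 0 0 1; -0.1 -0.17 0 0 1;  -0.1 -0.17 0 0 1; 0 0 0 0 1; 0 0 0 0 1' 20
python3 -c "
from h import *
go(.608,.012,.21)"
```

```text
time: 1.15
ee_pos: [0.3918, 0.3576, 0.2424]
eef_rot: [-0.0, 1.0, -0.0, -0.0]
ft_force: [0.7, 0.8, -0.5]
width: 0.0871
grip_force: 0.0
time: 2.05
ee_pos: [0.5314, 0.1205, 0.2422]
eef_rot: [0.001, 1.0, -0.0, -0.0]
ft_force: [-0.6, -0.4, -0.0]
width: 0.0874
grip_force: 0.0
tool mm [ -76.8 -108.4   32.2] units [-0.384 -0.542  0.161] ee [0.5314 0.1205 0.2422] xang 179.91 zdir [-6.e-04 -1.e-04 -1.e+00]
```

```bash
python3 -m crank '-0.1 -0.14 0.04 0 1; -0.1 -0.14 0.04 0 1; -0.1 -0.14 0.04 0 1; -0.084 -0.12 0.04 0 1; 0 0 0 0 1; 0 0 0 0 1'
python3 -c "
from h import *
go(.608,.012,.21)
snap('wrist','w1')"
```

```text
time: 2.65
ee_pos: [0.6079, 0.0145, 0.21]
eef_rot: [-0.001, 1.0, 0.0, -0.001]
ft_force: [-0.1, 0.1, -0.4]
width: 0.0874
grip_force: 0.0
tool mm [-0.1 -2.5 -0. ] units [-0.    -0.012 -0.   ] ee [0.6079 0.0145 0.21  ] xang -179.93 zdir [-1.1e-03  5.0e-04 -1.0e+00]
```

View pics/w1.png

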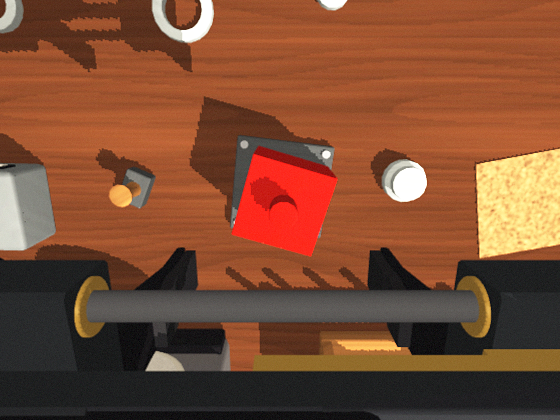

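The knob's top is at about (285,205) and the cover's top corners are at (257,147), (337,180), (312,255) and (233,233).

Run:
```python
from h import *
print('knob',atz('w1',285,205,.108),tri(('w1',285,205),('t0',*T(380,118)),('s0',*S(406,152))))
c=[atz('w1',u,v,.082) for u,v in [(257,152),(337,180),(312,255),(233,233)]];print(np.round(c,4),np.mean(c,0))
print('housing',atz('w1',408,179,.026),'plate',np.mean([atz('w1',u,v,.012) for u,v in[(236,136),(335,148)]],0), 'ring56',atz('w1',183,12,.011))
print(proj('w1',[.608,.0145,.108]))
crop('w1',200,110,180,160,4.4,'w1c')
```

```text
knob [0.60253917 0.01583314 0.108     ] (array([0.6061, 0.0156, 0.1   ]), array([0.0014, 0.0021, 0.0014]))
[[ 0.5645 -0.0072  0.082 ]
 [ 0.5877  0.0597  0.082 ]
 [ 0.6558  0.0404  0.082 ]
 [ 0.6351 -0.0295  0.082 ]] [0.61076134 0.01585056 0.082     ]
housing [0.59732067 0.13970689 0.026     ] plate [0.56230212 0.01708533 0.012     ] ring56 [ 0.44460016 -0.07820896  0.011     ]
[283.27248225 211.71043766]
```

View pics/w1c.png

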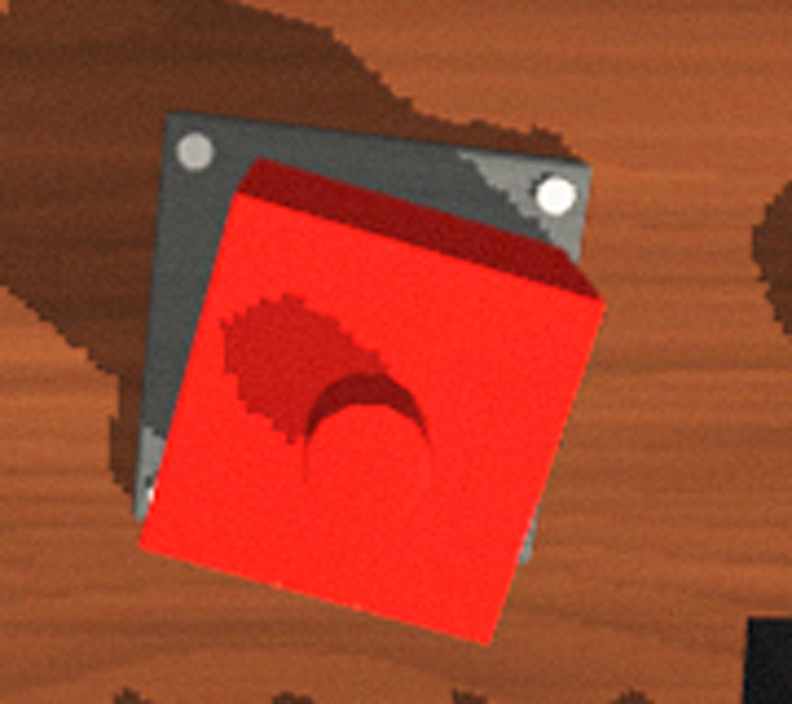

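```bash
python3 - <<'E'
from h import *
print('knob',atz('w1',283.9,215.9,.108))
f=lambda u,v:(200+u/4.4,110+v/4.4)
c=[atz('w1',*f(u,v),.082) for u,v in [(237,192),(604,300),(490,645),(141,547)]];print(np.round(c,4),np.mean(c,0))
E
python3 -m crank '0 0 0.1 0 1; 0 0 0.1 0 1; 0 0 0 0 1; 0 0 0 0 1'
python3 - <<'E'
from h import *
snap('wrist','w2');crop('w2',150,60,260,200,3,'w2c');go(.61,.0135,.086)
E
```

```text
knob [0.61143724 0.01500502 0.108     ]
[[ 0.5658 -0.0098  0.082 ]
 [ 0.5861  0.0598  0.082 ]
 [ 0.6574  0.0399  0.082 ]
 [ 0.6363 -0.0304  0.082 ]] [0.61140273 0.01488447 0.082     ]
time: 3.1
ee_pos: [0.608, 0.0148, 0.1713]
eef_rot: [-0.001, 1.0, 0.0, 0.0]
ft_force: [0.4, -0.4, 0.2]
width: 0.0867
grip_force: 0.0
tool mm [-1.4 -0.9 85.8] units [-0.007 -0.005  0.429] ee [0.6085 0.0144 0.1718] xang -179.89 zdir [ 1.3e-03  7.0e-04 -1.0e+00]
```

View pics/w2c.png

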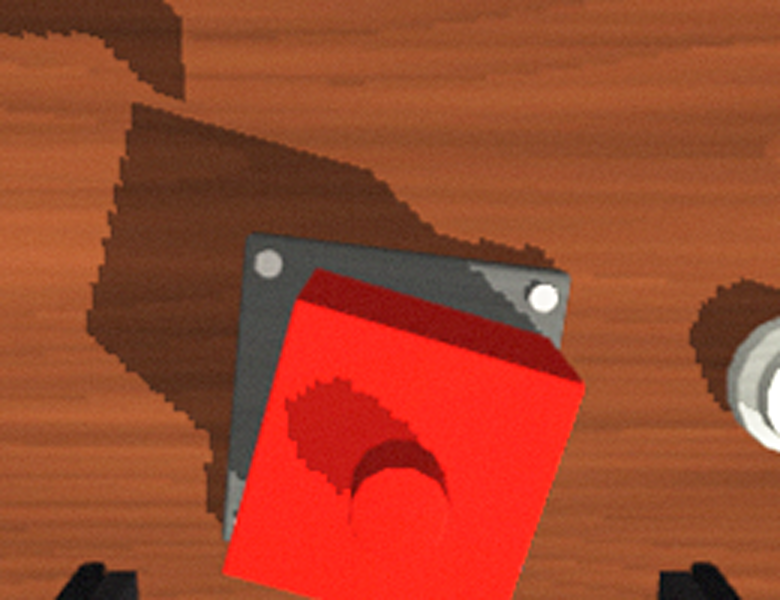

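Run:
```python
from h import *
print(tri(('w1',253.9,153.6),('w2',249.7,160)),tri(('w1',337.3,178.2),('w2',344.7,187.3)),tri(('w1',283.9,215.9),('w2',282.8,231.7)),atz('w2',282.8,231.7,.108))
go(.611,.015,.086)
```

```text
(array([ 0.5655, -0.0093,  0.085 ]), array([0.0002, 0.0002])) (array([0.588 , 0.0615, 0.0717]), array([0.0001, 0.0001])) (array([0.6127, 0.0147, 0.1036]), array([0.0003, 0.0003])) [0.61117843 0.01440454 0.108     ]
tool mm [-2.4  0.6 85.8] units [-0.012  0.003  0.429] ee [0.6085 0.0144 0.1718] xang -179.89 zdir [ 1.3e-03  7.0e-04 -1.0e+00]
```

```bash
python3 -m crank '-0.014 0.002 0.1 0 1; 0 0 0.1 0 1; 0 0 0.1 0 1; 0 0 0.07 0 1; 0 0 0.03 0 1; 0 0 0.02 0 1; 0 0 0 0 1; 0 0 0 0 1'
python3 -m crank '0 0 0 0 -1; 0 0 0 0 -1; 0 0 0 0 -1; 0 0 0 0 -1; 0 0 0 0 -1; 0 0 0 0 -1; 0 0 0 0 -1' 25
```

```text
time: 3.95
ee_pos: [0.6115, 0.0138, 0.0874]
eef_rot: [-0.0, 1.0, 0.0, 0.001]
ft_force: [-0.1, -0.5, -0.2]
width: 0.087
grip_force: 0.0
time: 4.65
ee_pos: [0.611, 0.0137, 0.0865]
eef_rot: [-0.0, 1.0, 0.0, -0.0]
ft_force: [-0.3, 0.6, -0.4]
width: 0.0389
grip_force: 0.0
```

```bash
python3 -m crank '0 0 0 0 -1; 0 0 0 0 -1; 0 0 0 0 -1; 0 0 0 0 -1; 0 0 0 0 -1; 0 0 -0.05 0 -1; 0 0 -0.1 0 -1; 0 0 -0.1 0 -1; 0 0 -0.1 0 -1; 0 0 -0.1 0 -1' 25
python3 -m crank '0 0 -0.1 0 -1; 0 0 -0.1 0 -1; 0 0 0 0 -1; 0 0 0 0 -1'
python3 - <<'E'
from h import *
go(.630,.286,.21);snap('wrist','w3')
E
```

```text
time: 5.65
ee_pos: [0.611, 0.0136, 0.1782]
eef_rot: [-0.0, 1.0, 0.0, 0.0]
ft_force: [0.3, -0.3, -1.4]
width: 0.0236
grip_force: 25.0
time: 6.05
ee_pos: [0.6111, 0.0136, 0.2168]
eef_rot: [-0.0, 1.0, 0.0, 0.0]
ft_force: [-0.8, 0.9, -1.2]
width: 0.0235
grip_force: 25.0
tool mm [-19.  272.4   6.9] units [-0.095  1.362  0.034] ee [0.6111 0.0136 0.2168] xang -179.98 zdir [ 7.e-04  2.e-04 -1.e+00]
```

View pics/w3.png

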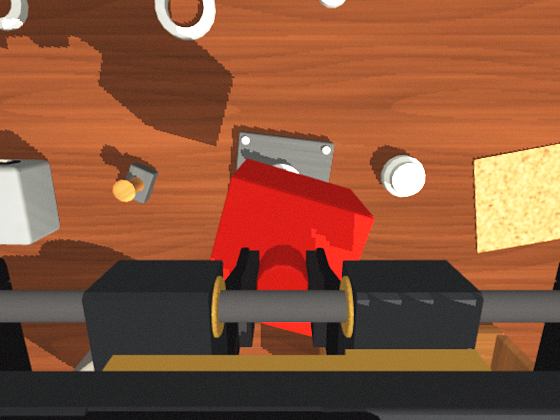

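```bash
python3 -c "
from h import *
print(atz('w3',474,159,.002),atz('w3',478,252,.002), atz('w1',475,163,.002),atz('w1',480,257,.002))"
python3 -m crank '-0.012 0.15 0 0 -1; -0.012 0.17 0 0 -1; -0.012 0.17 0 0 -1; -0.012 0.17 0 0 -1; -0.012 0.17 0 0 -1; -0.012 0.17 0 0 -1; -0.012 0.17 0 0 -1; -0.011 0.17 0 0 -1; 0 0.06 0 0 -1; 0 0 0 0 -1'
python3 - <<'E'
from h import *
go(.630,.286,.077);snap('top','t1');crop('t1',140,140,160,80,4.5,'t1c')
E
```

```text
[0.58494818 0.21865999 0.002     ] [0.69258174 0.23999129 0.002     ] [0.58456269 0.21759524 0.002     ] [0.69212149 0.24007287 0.002     ]
time: 7.1
ee_pos: [0.6287, 0.2959, 0.2147]
eef_rot: [-0.002, 1.0, -0.0, -0.001]
ft_force: [-0.7, -0.6, -0.9]
width: 0.0228
grip_force: 25.0
tool mm [ -1.6  -9.9 137.7] units [-0.008 -0.049  0.689] ee [0.6287 0.2959 0.2147] xang -179.78 zdir [-2.5e-03 -4.0e-04 -1.0e+00]
```

View pics/t1c.png

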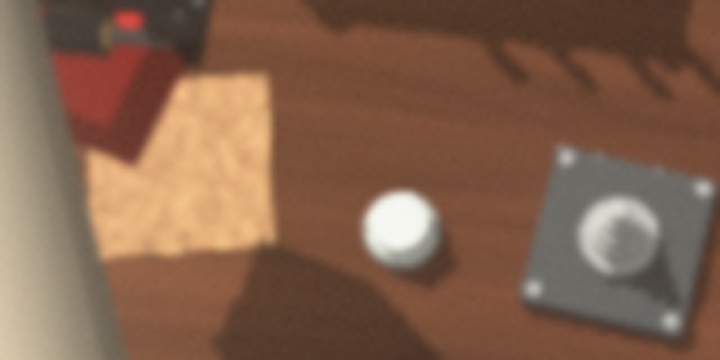

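```bash
python3 -m crank '0.004 -0.03 0.1 0 -1; 0 -0.03 0.1 0 -1; 0 0 0.15 0 -1; 0 0 0.15 0 -1; 0 0 0.1 0 -1; 0 0 0.05 0 -1; 0 0 0.02 0 -1; 0 0 0.01 0 -1; 0 0 0 0 -1;0 0 0 0 -1'
python3 -c "
from h import *
go(.628,.284,.077)"
```

```text
time: 8.15
ee_pos: [0.6297, 0.2819, 0.0817]
eef_rot: [-0.0, 1.0, 0.0, 0.001]
ft_force: [0.6, 0.2, -0.7]
width: 0.0235
grip_force: 25.0
tool mm [1.7 2.1 4.7] units [0.008 0.011 0.023] ee [0.6297 0.2819 0.0817] xang -179.98 zdir [ 1.5e-03  8.0e-04 -1.0e+00]
```

```bash
python3 -m crank '0.008 0.01 0.01 0 -1; 0 0 0.01 0 -1; 0 0 0.005 0 -1; 0 0 0 0 -1; 0 0 0 0 -1'
python3 -m crank '0 0 0 0 -0.3; 0 0 0 0 -0.1; 0 0 0 0 0;0 0 0 0 0;0 0 0 0 0;0 0 -0.05 0 0.5;0 0 -0.1 0 1;0 0 -0.2 0 1;0 0 -0.2 0 1;0 0 -0.2 0 1'
python3 -c "
from h import *
go(.611,.014,.21)"
```

```text
time: 8.65
ee_pos: [0.6277, 0.2845, 0.0763]
eef_rot: [-0.0, 1.0, 0.001, 0.0]
ft_force: [-2.3, 2.0, 5.4]
width: 0.0236
grip_force: 24.9
time: 9.65
ee_pos: [0.6274, 0.2835, 0.2281]
eef_rot: [-0.0, 1.0, 0.0, 0.0]
ft_force: [2.0, 0.5, -1.3]
width: 0.0756
grip_force: 0.0
tool mm [  16.5 -269.5   18. ] units [ 0.082 -1.348  0.09 ] ee [0.6274 0.2835 0.2281] xang -179.98 zdir [ 7.e-04  3.e-04 -1.e+00]
```

```bash
python3 -m crank '0.01 -0.17 0 0 1; 0.01 -0.17 0 0 1; 0.01 -0.17 0 0 1; 0.01 -0.17 0 0 1; 0.01 -0.17 0.02 0 1; 0.01 -0.17 0.02 0 1; 0.01 -0.17 0.03 0 1; 0.01 -0.15 0.06 0 1; 0 0 0.06 0 1; 0 0 0 0 1'
python3 -m crank '0 0 0 0 1;0 0 0 0 1'
python3 - <<'E'
from h import *
go(.611,.014,.15);snap('wrist','w4')
E
python3 -m crank '0 0 0.1 0 1; 0 0 0.1 0 1; 0 0 0 0 1;0 0 0 0 1'
python3 - <<'E'
from h import *
go(.442,-.078,.1);snap('wrist','w5')
a=cv2.imread('pics/w4.png')[80:280,200:380];b=cv2.imread('pics/w5.png')[80:280,200:380]
cv2.imwrite('pics/w45.png',cv2.resize(np.hstack([a,b]),None,fx=2.2,fy=2.2,interpolation=cv2.INTER_CUBIC))
E
```

```text
time: 10.65
ee_pos: [0.6108, 0.0152, 0.1867]
eef_rot: [0.0, 1.0, 0.0, -0.001]
ft_force: [0.0, 0.2, 0.3]
width: 0.087
grip_force: 0.0
time: 10.85
ee_pos: [0.612, 0.0171, 0.1883]
eef_rot: [-0.001, 1.0, 0.0, 0.0]
ft_force: [0.8, 1.0, -0.6]
width: 0.0871
grip_force: 0.0
tool mm [ 1.1 -3.2 38.3] units [ 0.005 -0.016  0.192] ee [0.612  0.0171 0.1883] xang -179.86 zdir [ 1.e-03  6.e-04 -1.e+00]
time: 11.3
ee_pos: [0.6118, 0.0162, 0.1482]
eef_rot: [-0.001, 1.0, 0.0, 0.0]
ft_force: [0.3, -0.6, 0.2]
width: 0.087
grip_force: 0.0
tool mm [169.9 -94.   48.2] units [ 0.85  -0.47   0.241] ee [0.6118 0.0162 0.1482] xang -179.93 zdir [ 2.e-04  2.e-04 -1.e+00]
```

View pics/w45.png

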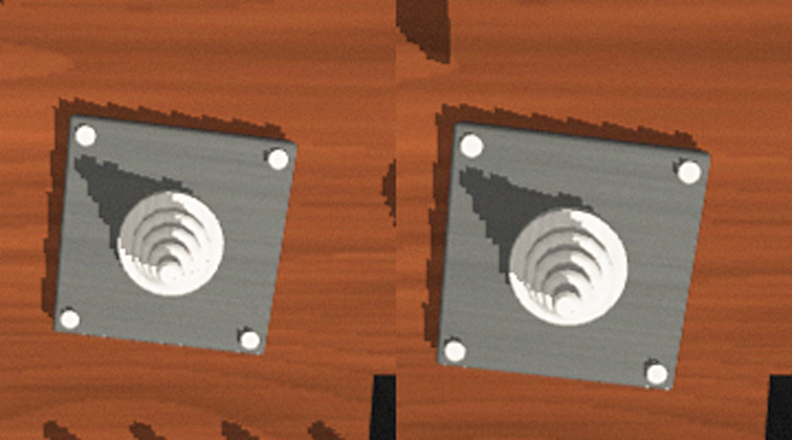

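Run:
```python
from h import *
f=lambda u,v:(200+u/2.2,80+v/2.2)
def m(n,p,q,z):
    print(n,tri(('w4',*f(*p)),('w5',*f(*q))),atz('w4',*f(*p),z).round(4),atz('w5',*f(*q),z).round(4))
m('foot',(171,244),(172,266.5),.02)
m('tip',(172,271),(172,303),.07)
for n,P in [('w4',[(72,116),(296,144),(264,353),(55,329)]),('w5',[(58,124),(314,153),(275,389),(40,364)])]:
    print(np.mean([atz(n,*f(*p),.012) for p in P],0))
```

```text
foot (array([0.615 , 0.0117, 0.0017]), array([0., 0.])) [0.6108 0.012  0.02  ] [0.6102 0.0119 0.02  ]
tip (array([0.6106, 0.0127, 0.0666]), array([0.0003, 0.0003])) [0.6098 0.013  0.07  ] [0.6096 0.0125 0.07  ]
[0.61062375 0.01224699 0.012     ]
[0.61079547 0.01168921 0.012     ]
```

```bash
python3 -m crank '0.085 -0.047 -0.01 0 1; 0.085 -0.047 0 0 1; 0.085 -0.047 0 0 1; 0.085 -0.047 0 0 1; 0.085 -0.047 0 0 1; 0.085 -0.047 0 0 1; 0.085 -0.047 0 0 1; 0.085 -0.047 0 0 1; 0.085 -0.047 0 0 1; 0.085 -0.047 0 0 1' 20
python3 -m crank '0 0 0 0 1; 0 0 0 0 1; 0 0 0 0 1'
cat >> h.py <<'E'
def ringfit(f,box,thr=150):
    x0,y0,x1,y1=box;i=cv2.imread('pics/'+f+'.png')[y0:y1,x0:x1]
    hsv=cv2.cvtColor(i,cv2.COLOR_BGR2HSV);m=((hsv[...,1]<70)&(hsv[...,2]>90)).astype(np.uint8)
    cs,hi=cv2.findContours(m,cv2.RETR_CCOMP,cv2.CHAIN_APPROX_NONE)
    for c,h in zip(cs,hi[0]):
        if len(c)>25:
            e=cv2.fitEllipse(c);print('hole' if h[3]>=0 else 'outer',np.round([e[0][0]+x0,e[0][1]+y0],1),np.round(e[1],1),len(c))
E
python3 - <<'E'
from h import *
go(.442,-.078,.1);snap('wrist','w6');ringfit('w6',(120,60,440,250))
print(proj('w6',[.442,-.078,.011]))
E
```

```text
time: 12.35
ee_pos: [0.4418, -0.0788, 0.1509]
eef_rot: [-0.0, 1.0, 0.0, 0.001]
ft_force: [-0.5, -0.3, 0.5]
width: 0.0868
grip_force: 0.0
time: 12.65
ee_pos: [0.4427, -0.0779, 0.1502]
eef_rot: [-0.001, 1.0, 0.0, 0.001]
ft_force: [-0.8, 0.8, 0.6]
width: 0.0871
grip_force: 0.0
tool mm [ 0.8 -0.1 50.2] units [ 0.004 -0.     0.251] ee [ 0.4427 -0.0779  0.1502] xang -179.94 zdir [ 1.5e-03  2.0e-04 -1.0e+00]
outer [281.3 195.6] [61.2 61.6] 175
hole [281.4 195.3] [37.6 40.5] 109
outer [430.5 178.1] [21.3 37.8] 96
[283.09539079 198.81544067]
```

View pics/w6.png

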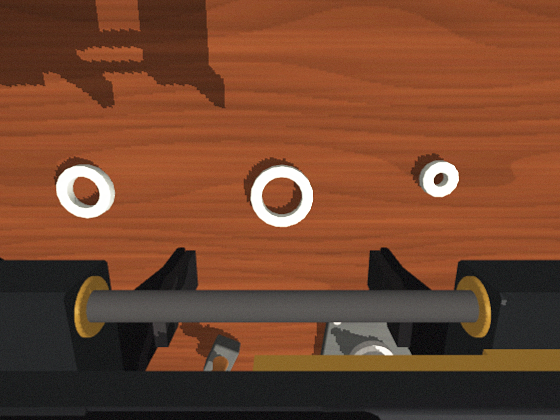

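Run:
```python
from h import *
ringfit('w6',(30,140,150,240));ringfit('w6',(400,150,480,220))
p=atz('w6',281.4,195.4,.0105);print(p);go(p[0],p[1],.08)
for u,v in[(86,191),(439,179)]:print(atz('w6',u,v,.0105))
```

```text
outer [ 85.  190.5] [51.7 58.9] 159
hole [ 85.6 190.5] [24.  32.3] 80
outer [438.5 178.1] [35.6 38.6] 105
hole [438.2 178.2] [ 9.  13.9] 33
[ 0.43901053 -0.07950963  0.0105    ]
tool mm [ 3.6 -1.6 70. ] units [ 0.018 -0.008  0.35 ] ee [ 0.4425 -0.0779  0.15  ] xang -179.93 zdir [ 0.001  0.    -1.   ]
[ 0.43540279 -0.25211673  0.0105    ]
[0.42397248 0.05817991 0.0105    ]
```

```bash
python3 -m crank '0 0 0.1 0 1; 0 0 0.1 0 1; 0 0 0 0 1; 0 0 0 0 1'
python3 - <<'E'
from h import *
snap('wrist','w7');ringfit('w7',(120,60,440,250))
E
```

```text
time: 13.1
ee_pos: [0.4419, -0.0783, 0.1098]
eef_rot: [-0.0, 1.0, -0.0, -0.0]
ft_force: [-0.3, -0.1, 0.1]
width: 0.0867
grip_force: 0.0
outer [281.7 208.7] [69.4 70.4] 199
hole [281.8 208.3] [41.8 45.9] 124
```

Run:
```python
from h import *
print(tri(('w6',281.3,195.6),('w7',281.7,208.7)))
p=atz('w7',281.7,208.7,.0105);print(p);go(p[0],p[1],.002)
```

```text
(array([ 0.4414, -0.0796,  0.0014]), array([0., 0.]))
[ 0.43884569 -0.07953159  0.0105    ]
tool mm [  3.5  -1.2 108.3] units [ 0.018 -0.006  0.542] ee [ 0.4423 -0.0783  0.1103] xang -179.96 zdir [ 7.e-04 -1.e-04 -1.e+00]
```

```bash
python3 -m crank '0.018 -0.006 0.1 0 1; 0 0 0.12 0 1; 0 0 0.12 0 1; 0 0 0.1 0 1; 0 0 0.06 0 1; 0 0 0.025 0 1; 0 0 0.01 0 1; 0 0 0 0 1; 0 0 0 0 1' 20
python3 -m crank '0 0 0 0 -1; 0 0 0 0 -1; 0 0 0 0 -1; 0 0 0 0 -1; 0 0 0 0 -1; 0 0 0 0 -1; 0 0 0 0 -1; 0 0 0 0 -1'
python3 -c "
from h import *
go(.4388,-.0795,.002)"
```

```text
time: 14.05
ee_pos: [0.4387, -0.0796, 0.0033]
eef_rot: [-0.0, 1.0, 0.0, 0.001]
ft_force: [0.2, -0.6, -0.4]
width: 0.0869
grip_force: 0.0
time: 14.85
ee_pos: [0.4381, -0.0795, 0.0026]
eef_rot: [-0.0, 1.0, 0.0, 0.0]
ft_force: [0.0, 0.6, 0.9]
width: 0.0556
grip_force: 20.0
tool mm [-0.7  0.   0.6] units [-0.004  0.     0.003] ee [ 0.4381 -0.0795  0.0026] xang -179.98 zdir [ 0.e+00  1.e-04 -1.e+00]
```

```bash
python3 -m crank '0 0 -0.05 0 -1; 0 0 -0.1 0 -1; 0 0 -0.15 0 -1; 0 0 -0.15 0 -1; 0 0 -0.15 0 -1; 0 0 -0.1 0 -1; 0 0 0 0 -1; 0 0 0 0 -1'
python3 - <<'E'
from h import *
go(.6103,.0122,.11);snap('wrist','w8');ringfit('w8',(180,180,400,420))
s=read_state();print(proj('w8',np.array(s['ee_pos'])+[0,0,.0084]))
crop('w8',160,220,260,200,3,'w8c')
E
```

```text
time: 15.65
ee_pos: [0.438, -0.0796, 0.1427]
eef_rot: [-0.0, 1.0, 0.0, 0.0]
ft_force: [-0.2, -0.0, -0.9]
width: 0.0551
grip_force: 20.0
tool mm [-172.3   91.7   32.8] units [-0.861  0.459  0.164] ee [ 0.438  -0.0796  0.1427] xang -179.98 zdir [ 7.e-04  3.e-04 -1.e+00]
outer [339.6 337.9] [21.2 35.3] 121
outer [282.1 324.2] [ 5.6 53.1] 100
outer [287.2 309.6] [ 14.6 361.1] 643
outer [282.2 265.3] [ 84.5 105.2] 362
[283.72175862 273.75275572]
```

View pics/w8c.png

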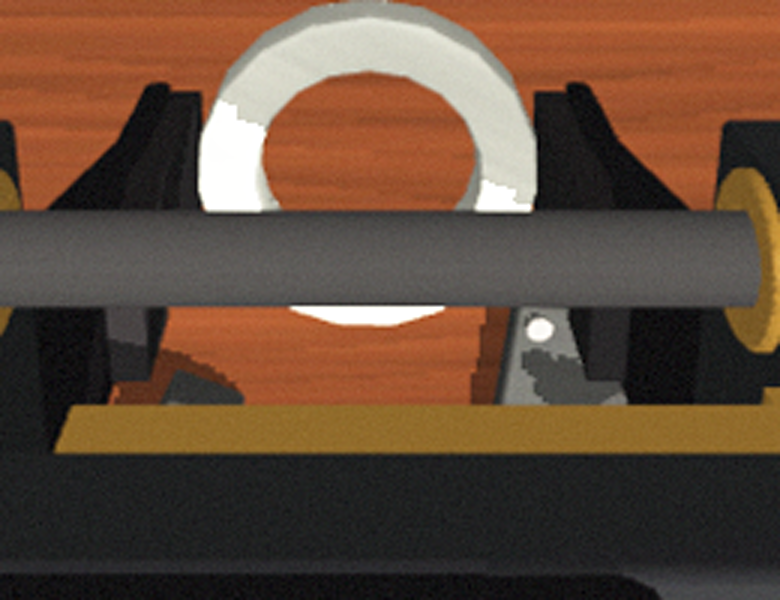

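Run:
```python
from h import *
s=read_state();e=np.array(s['ee_pos']);z=e[2]-.0026+.011
a=atz('w8',282.7,225.3,z);b=atz('w8',282.7,328.7,z);l=atz('w8',160+200/3,273,z);r=atz('w8',160+536/3,273,z)
print('ring in hand rel tcp',((a+b)/2-e).round(4),((l+r)/2-e).round(4),b-a,r-l)
f=lambda u,v:(200+u/2.2,80+v/2.2)
for n,c,u0,u1,v0,v1 in[('w4',0,119,223,192,296),('w5',0,113,232,208,325)]:
    um=(u0+u1)/2;vm=(v0+v1)/2
    a=atz(n,*f(um,v0),.02);b=atz(n,*f(um,v1),.02);l=atz(n,*f(u0,vm),.02);r=atz(n,*f(u1,vm),.02);print('foot',(a[0]+b[0])/2,(l[1]+r[1])/2,b[0]-a[0],r[1]-l[1])
```

```text
ring in hand rel tcp [ 0.003  -0.0005  0.0084] [-0.0004 -0.0005  0.0084] [5.53646160e-02 9.54143340e-05 2.77555756e-17] [-9.37067663e-05  5.41257513e-02  0.00000000e+00]
foot 0.6112269943671168 0.011996203610789725 0.04680581537719464 0.04569484175248122
foot 0.610740480564911 0.01209267165009811 0.04703353581810976 0.04631468562230807
```

```bash
python3 -m crank '-0.085 0.046 0 0 -1; -0.085 0.046 0 0 -1; -0.085 0.046 0 0 -1; -0.085 0.046 0 0 -1; -0.085 0.046 0 0 -1; -0.085 0.046 0 0 -1; -0.085 0.046 0 0 -1; -0.085 0.046 0 0 -1; -0.085 0.046 0 0 -1; -0.085 0.046 0 0 -1'
python3 -m crank '0 0 0.1 0 -1; 0 0 0.1 0 -1; 0 0 0.05 0 -1; 0 0 0 0 -1;0 0 0 0 -1'
python3 - <<'E'
from h import *
go(.608,.0125,.084);snap('wrist','w9');crop('w9',160,220,260,110,3,'w9c')
e=np.array(read_state()['ee_pos']);z=e[2]+.0084
print(proj('w9',[.611,.012,.07]),proj('w9',[.611,.012,.045]))
E
```

```text
time: 16.7
ee_pos: [0.6078, 0.0127, 0.1407]
eef_rot: [-0.0, 1.0, -0.0, -0.001]
ft_force: [0.4, -1.3, -0.5]
width: 0.0554
grip_force: 20.0
time: 17.2
ee_pos: [0.608, 0.0123, 0.0927]
eef_rot: [-0.0, 1.0, -0.0, -0.0]
ft_force: [0.9, 0.3, -0.6]
width: 0.0555
grip_force: 20.0
tool mm [0.  0.2 8.7] units [0.    0.001 0.043] ee [0.608  0.0123 0.0927] xang -179.99 zdir [-3.e-04 -1.e-04 -1.e+00]
[282.96989007 255.30606201] [282.93137344 239.69002227]
```

View pics/w9c.png

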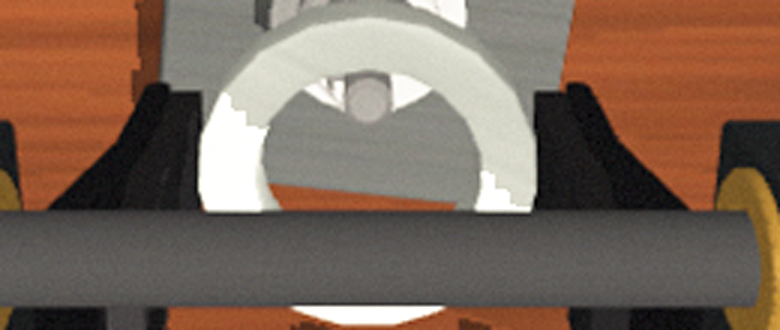

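```bash
python3 -m crank '0.003 0.001 0.07 0 -1; 0 0 0.07 0 -1; 0 0 0.07 0 -1; 0 0 0.05 0 -1; 0 0 0 0 -1; 0 0 0 0 -1'
python3 -m crank '0 0 0.015 0 -1; 0 0 0.015 0 -1; 0 0 0.01 0 -1; 0 0 0 0 -1'
python3 -c "
from h import *
go(.6075,.0124,.0226)"
```

```text
time: 17.85
ee_pos: [0.6074, 0.0126, 0.0404]
eef_rot: [-0.0, 1.0, -0.0, -0.0]
ft_force: [-0.1, 0.2, -0.1]
width: 0.0554
grip_force: 20.0
time: 18.25
ee_pos: [0.6073, 0.0127, 0.0323]
eef_rot: [-0.0, 1.0, 0.0, -0.0]
ft_force: [0.4, 0.0, -0.3]
width: 0.0552
grip_force: 20.0
tool mm [-0.2 -0.3  9.7] units [-0.001 -0.002  0.049] ee [0.6073 0.0127 0.0323] xang -179.97 zdir [-3.e-04  1.e-04 -1.e+00]
```

```bash
python3 -m crank '0 0 0.02 0 -1; 0 0 0.015 0 -1; 0 0 0.01 0 -1; 0 0 0.005 0 -1; 0 0 0 0 -1; 0 0 0 0 -1'
python3 -c "
from h import *
go(.6075,.0124,.0226)"
```

```text
time: 18.85
ee_pos: [0.6074, 0.0127, 0.0226]
eef_rot: [-0.0, 1.0, 0.0, -0.0]
ft_force: [-1.3, -0.3, 1.0]
width: 0.0554
grip_force: 20.0
tool mm [-0.1 -0.3  0. ] units [-0.    -0.001  0.   ] ee [0.6074 0.0127 0.0226] xang -179.98 zdir [-0.e+00  1.e-04 -1.e+00]
```

```bash
python3 -m crank '0 0 0 0 0.5; 0 0 0 0 0.7; 0 0 0 0 1; 0 0 0 0 1; 0 0 -0.05 0 1; 0 0 -0.1 0 1; 0 0 -0.2 0 1; 0 0 -0.2 0 1; 0 0 -0.1 0 1; 0 0 0 0 1'
python3 -m crank '0.08 -0.13 0 0 1; 0.09 -0.135 0 0 1; 0.09 -0.135 0 0 1; 0.09 -0.135 0 0 1; 0.09 -0.135 0 0 1; 0.09 -0.135 0 0 1; 0.09 -0.135 0 0 1; 0.09 -0.135 0 0 1; 0.09 -0.135 0 0 1; 0.06 -0.115 0 0 1'
python3 -m crank '0 0 0 0 1; 0 0 0 0 1'
cat >> h.py <<'E'
def ctr(f,u0,u1,v0,v1,z):
    um=(u0+u1)/2;vm=(v0+v1)/2
    a,b,l,r=[atz(f,u,v,z) for u,v in[(um,v0),(um,v1),(u0,vm),(u1,vm)]]
    return np.round([(a[0]+b[0])/2,(l[1]+r[1])/2,b[0]-a[0],r[1]-l[1]],4)
def hull(f,box):
    x0,y0,x1,y1=box;i=cv2.imread('pics/'+f+'.png')[y0:y1,x0:x1]
    hsv=cv2.cvtColor(i,cv2.COLOR_BGR2HSV);m=((hsv[...,1]<70)&(hsv[...,2]>90)).astype(np.uint8)
    n,_,st,_=cv2.connectedComponentsWithStats(m)
    for q in st[1:]:
        if q[4]>100:print('u',q[0]+x0,q[0]+q[2]+x0,'v',q[1]+y0,q[1]+q[3]+y0,'area',q[4])
E
python3 - <<'E'
from h import *
go(.435,-.252,.05);snap('wrist','w10');hull('w10',(120,60,440,250))
E
```

```text
time: 19.85
ee_pos: [0.6094, 0.0126, 0.157]
eef_rot: [-0.0, 1.0, 0.001, 0.003]
ft_force: [-1.0, -0.5, -1.1]
width: 0.0871
grip_force: 0.0
time: 20.85
ee_pos: [0.4338, -0.2538, 0.1523]
eef_rot: [0.0, 1.0, 0.0, -0.0]
ft_force: [0.8, -0.9, -0.0]
width: 0.0871
grip_force: 0.0
time: 21.05
ee_pos: [0.4353, -0.2523, 0.1523]
eef_rot: [0.0, 1.0, 0.0, -0.0]
ft_force: [1.0, 0.3, 0.5]
width: 0.087
grip_force: 0.0
tool mm [  0.2   0.3 102.3] units [0.001 0.001 0.512] ee [ 0.4353 -0.2523  0.1523] xang 179.97 zdir [-2.e-04  5.e-04 -1.e+00]
u 253 307 v 173 226 area 1546
u 120 140 v 215 250 area 530
```

View pics/w10.png

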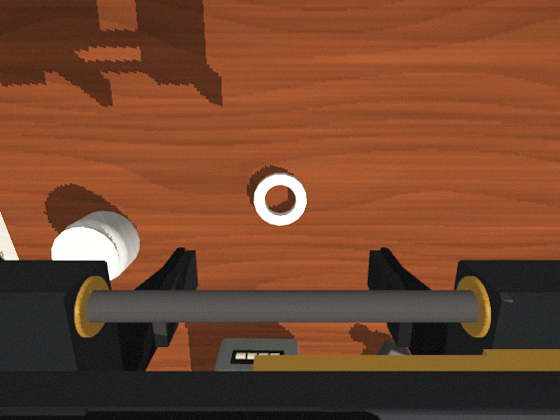

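Run:
```python
from h import *
print(ctr('w7',*[281.7-35,281.7+35,208.7-35,208.7+35],.011), ctr('w10',253,307,173,226,.011))
c=ctr('w10',253,307,173,226,.011);go(c[0]+.0005,c[1]+.0005,.002)
```

```text
[ 0.4395 -0.0795  0.0563  0.0542] [ 0.436  -0.2551  0.0489  0.0483]
tool mm [ -0.8  -3.  150.3] units [-0.004 -0.015  0.751] ee [ 0.4358 -0.2516  0.1523] xang -179.95 zdir [-2.e-04  5.e-04 -1.e+00]
```

```bash
python3 -m crank '-0.007 -0.015 0.14 0 1; 0 0 0.14 0 1; 0 0 0.14 0 1; 0 0 0.14 0 1; 0 0 0.1 0 1; 0 0 0.05 0 1; 0 0 0.025 0 1; 0 0 0.015 0 1; 0 0 0 0 1; 0 0 0 0 1' 20
python3 -m crank '0 0 0 0 -1; 0 0 0 0 -1; 0 0 0 0 -1; 0 0 0 0 -1; 0 0 0 0 -1; 0 0 0 0 -1; 0 0 0 0 -1; 0 0 0 0 -1'
python3 -c "
from h import *
go(.437,-.2546,.002)"
```

```text
time: 22.1
ee_pos: [0.4375, -0.2555, 0.0033]
eef_rot: [-0.0, 1.0, -0.0, 0.001]
ft_force: [-0.4, 0.8, 0.6]
width: 0.0869
grip_force: 0.0
time: 22.9
ee_pos: [0.437, -0.2554, 0.0025]
eef_rot: [-0.0, 1.0, 0.0, 0.0]
ft_force: [-0.7, 0.5, 0.6]
width: 0.0466
grip_force: 20.0
tool mm [-0.   0.8  0.5] units [-0.     0.004  0.003] ee [ 0.437  -0.2554  0.0025] xang -179.97 zdir [ 0.e+00  1.e-04 -1.e+00]
```

```bash
python3 -m crank '0 0 -0.05 0 -1; 0 0 -0.1 0 -1; 0 0 -0.15 0 -1; 0 0 -0.15 0 -1; 0 0 -0.15 0 -1; 0 0 -0.1 0 -1; 0 0 0 0 -1; 0 0 0 0 -1'
python3 - <<'E'
from h import *
go(.6104,.0119,.142);snap('wrist','w11')
for f in('w8','w11'):
    g=cv2.imread(f'pics/{f}.png').astype(int);
    print(f,[(v,*g[v,281:284].mean(0).round().astype(int)[[0,2]]) for v in list(range(216,262))])
    print([(v,*g[v,281:284].mean(0).round().astype(int)[[0,2]]) for v in list(range(308,335))])
    print([(u,*g[272:276,u].mean(0).round().astype(int)[[0,2]]) for u in list(range(220,240))+list(range(326,344))])
E
```

```text
time: 23.7
ee_pos: [0.4369, -0.2553, 0.1427]
eef_rot: [-0.0, 1.0, 0.0, 0.0]
ft_force: [-0.2, 1.1, -0.8]
width: 0.0464
grip_force: 20.0
tool mm [-173.6  267.2    0.9] units [-0.868  1.336  0.004] ee [ 0.4369 -0.2553  0.1427] xang -179.97 zdir [ 7.e-04  1.e-04 -1.e+00]
w8 [(216, np.int64(49), np.int64(160)), (217, np.int64(43), np.int64(155)), (218, np.int64(36), np.int64(156)), (219, np.int64(89), np.int64(155)), (220, np.int64(135), np.int64(152)), (221, np.int64(143), np.int64(153)), (222, np.int64(145), np.int64(156)), (223, np.int64(146), np.int64(159)), (224, np.int64(151), np.int64(163)), (225, np.int64(168), np.int64(178)), (226, np.int64(209), np.int64(220)), (227, np.int64(214), np.int64(227)), (228, np.int64(207), np.int64(219)), (229, np.int64(203), np.int64(217)), (230, np.int64(202), np.int64(215)), (231, np.int64(199), np.int64(211)), (232, np.int64(198), np.int64(213)), (233, np.int64(199), np.int64(213)), (234, np.int64(199), np.int64(211)), (235, np.int64(197), np.int64(212)), (236, np.int64(198), np.int64(211)), (237, np.int64(199), np.int64(212)), (238, np.int64(197
[... 6496 characters left out ...]
4(254), np.int64(255)), (239, np.int64(254), np.int64(255)), (326, np.int64(207), np.int64(221)), (327, np.int64(206), np.int64(220)), (328, np.int64(206), np.int64(220)), (329, np.int64(210), np.int64(224)), (330, np.int64(174), np.int64(188)), (331, np.int64(10), np.int64(11)), (332, np.int64(23), np.int64(23)), (333, np.int64(26), np.int64(26)), (334, np.int64(20), np.int64(22)), (335, np.int64(26), np.int64(28)), (336, np.int64(24), np.int64(26)), (337, np.int64(26), np.int64(27)), (338, np.int64(29), np.int64(32)), (339, np.int64(25), np.int64(28)), (340, np.int64(27), np.int64(29)), (341, np.int64(25), np.int64(28)), (342, np.int64(26), np.int64(29)), (343, np.int64(29), np.int64(30))]
```

```bash
cat >> h.py <<'E'
def near(f,e,u,v,rad,ul,ur):
    z=e[2]+.0084;return (atz(f,u,v,z)-e)[0]+rad,((atz(f,ul,273,z)+atz(f,ur,273,z))/2-e)[1]
E
python3 - <<'E'
from h import *
e8=np.array([.438,-.0796,.1427]);e=np.array(read_state()['ee_pos'])
print(near('w8',e8,282.7,225.7,.028,226.4,338.7),near('w11',e,282.7,227.6,.024,234.2,330.8))
g=cv2.imread('pics/w8.png')
print(atz('w8',282.7,243.4,.1427+.0084)[0]-.438+.0183,atz('w11',282.7,245.2,e[2]+.0084)[0]-e[0]+.0143)
E
```

```text
(np.float64(0.0028208891684387873), np.float64(-0.0005700194583150714)) (np.float64(0.0004126722160269006), np.float64(-0.0007869373139751668))
0.0018662789682455001 -0.0005209587778762029
```

```bash
python3 -m crank '-0.08 0.134 0 0 -1; -0.087 0.134 0 0 -1; -0.087 0.134 0 0 -1; -0.087 0.134 0 0 -1; -0.087 0.134 0 0 -1; -0.087 0.134 0 0 -1; -0.087 0.134 0 0 -1; -0.087 0.134 0 0 -1; -0.087 0.134 0 0 -1; -0.087 0.134 0 0 -1'
python3 -m crank '0 0 0.1 0 -1; 0 0 0.1 0 -1; 0 0 0.05 0 -1; 0 0 0 0 -1;0 0 0 0 -1'
python3 - <<'E'
from h import *
go(.6098,.0127,.053);snap('wrist','w12')
print('tip predicted',proj('w12',[.6104,.012,.07]));g=cv2.imread('pics/w12.png').astype(int)
for v in range(244,266,2):print(v,g[v,262:304:2].mean(1).astype(int))
E
```

```text
time: 24.75
ee_pos: [0.6092, 0.0137, 0.1409]
eef_rot: [-0.0, 1.0, -0.0, -0.001]
ft_force: [0.2, 0.0, 0.2]
width: 0.0463
grip_force: 20.0
time: 25.25
ee_pos: [0.6094, 0.0124, 0.0927]
eef_rot: [0.0, 1.0, -0.0, -0.0]
ft_force: [0.8, 0.7, 0.7]
width: 0.0466
grip_force: 20.0
tool mm [-0.4  0.3 39.7] units [-0.002  0.002  0.198] ee [0.6094 0.0124 0.0927] xang 180.0 zdir [-3.e-04 -1.e-04 -1.e+00]
tip predicted [282.91415417 252.04690401]
244 [209 207 209 211 210 211 207 208 212 212 210 210 212 208 209 212 215 213
 215 216 216]
246 [209 210 210 207 208 224 208 153 165 171 173 168 167 170 187 234 205 211
 214 216 218]
248 [209 206 198 197 208 253 184 162 169 178 175 174 173 210 241 250 251 248
 200 212 217]
250 [208 252 255 254 190 248 202 162 179 176 172 180 179 157 250 250 246 217
 254 252 207]
252 [252 255 254 255 255 237 175 166 181 177 180 177 179 170 252 251 254 255
 255 255 255]
254 [255 254 254 254 254 255 223 153 178 183 179 179 179 205 253 254 255 255
 255 255 255]
256 [254 254 254 254 254 254 255 230 166 180 171 174 250 252 255 254 254 254
 255 255 255]
258 [255 255 254 254 254 254 255 255 251 211 252 249 252 254 254 254 255 254
 255 255 255]
260 [240 255 255 255 254 254 254 255 255 255 254 254 254 254 254 254 254 255
 255 255 255]
262 [126 165 232 255 255 255 255 254 254 255 254 254 254 254 254 255 255 255
 254 228 142]
264 [131 128 124 124 167 238 255 255 255 255 255 255 255 255 255 254 224 141
 128 134 139]
```

```bash
python3 -m crank '-0.002 0.001 0.07 0 -1; 0 0 0.07 0 -1; 0 0 0.05 0 -1; 0 0 0 0 -1; 0 0 0 0 -1'
python3 -m crank '0 0 0.015 0 -1; 0 0 0.015 0 -1; 0 0 0.01 0 -1; 0 0 0 0 -1; 0 0 0 0 -1'
python3 -c "
from h import *
go(.6098,.0127,.035)"
```

```text
time: 25.8
ee_pos: [0.6096, 0.0128, 0.0542]
eef_rot: [-0.0, 1.0, -0.0, -0.0]
ft_force: [0.0, 0.8, -0.1]
width: 0.0463
grip_force: 20.0
time: 26.3
ee_pos: [0.6099, 0.0129, 0.0466]
eef_rot: [-0.0, 1.0, 0.0, 0.0]
ft_force: [-0.9, 0.7, -1.1]
width: 0.0468
grip_force: 20.0
tool mm [ 0.1 -0.2 11.6] units [ 0.    -0.001  0.058] ee [0.6099 0.0129 0.0466] xang -179.97 zdir [ 1.e-04  1.e-04 -1.e+00]
```

```bash
python3 -m crank '0 0 0.02 0 -1; 0 0 0.015 0 -1; 0 0 0.012 0 -1; 0 0 0.01 0 -1; 0 0 0 0 -1; 0 0 0 0 -1'
python3 -c "
from h import *
go(.6098,.0127,.035)"
```

```text
time: 26.9
ee_pos: [0.6102, 0.0128, 0.0352]
eef_rot: [-0.0, 1.0, -0.0, 0.0]
ft_force: [4.7, -1.1, -0.3]
width: 0.0471
grip_force: 20.0
tool mm [ 0.4 -0.1  0.2] units [ 0.002 -0.     0.001] ee [0.6102 0.0128 0.0352] xang -179.98 zdir [ 9.e-04 -1.e-04 -1.e+00]
```

```bash
python3 -m crank '-0.003 0 0 0 -1; 0 0 0.002 0 -1; 0 0 0.002 0 -1; 0 0 0 0 -1'
python3 -m crank '0 0 0 0 0.3; 0 0 0 0 0.5; 0 0 0 0 1; 0 0 0 0 1; 0 0 -0.05 0 1; 0 0 -0.1 0 1; 0 0 -0.2 0 1; 0 0 -0.15 0 1; 0 0 0 0 1; 0 0 0 0 1'
python3 - <<'E'
from h import *
go(.424,.0582,.15);snap('wrist','w13');hull('w13',(200,80,380,280))
g=cv2.imread('pics/w13.png')
# candidate circles
for z,r in[(.031,.028),(.0435,.024),(.07,.0035)]:
    print(z,[proj('w13',[.6108+a*r,.0122+b*r,z]).round(1).tolist() for a,b in[(-1,0),(1,0),(0,-1),(0,1)]])
e=cv2.Canny(cv2.GaussianBlur(g,(3,3),0),60,150);print([v for v in range(100,290) if e[v,281:285].any()])
print([(v,int(g[v,281:285].mean())) for v in range(150,262,2)])
E
```

```text
time: 27.3
ee_pos: [0.6103, 0.0128, 0.0349]
eef_rot: [-0.0, 1.0, 0.0, -0.0]
ft_force: [-0.8, -1.1, 6.4]
width: 0.0464
grip_force: 20.0
time: 28.3
ee_pos: [0.6108, 0.013, 0.1353]
eef_rot: [-0.0, 1.0, 0.0, 0.001]
ft_force: [-0.1, -0.4, -0.4]
width: 0.087
grip_force: 0.0
tool mm [186.7  45.3 -14.9] units [ 0.934  0.226 -0.075] ee [0.6108 0.013  0.1353] xang -179.97 zdir [ 1.6e-03  5.0e-04 -1.0e+00]
u 220 349 v 139 263 area 11333
0.031 [[282.2, 175.5], [282.1, 243.5], [246.8, 210.4], [317.5, 210.5]]
0.0435 [[282.2, 183.9], [282.1, 244.6], [250.5, 215.0], [313.9, 215.1]]
0.07 [[282.2, 221.4], [282.1, 231.1], [277.0, 226.3], [287.3, 226.3]]
[135, 136, 137, 144, 161, 162, 173, 180, 183, 195, 199, 200, 201, 202, 203, 204, 205, 208, 209, 211, 212, 213, 214, 215, 219, 220, 242, 258]
[(150, 125), (152, 124), (154, 120), (156, 121), (158, 120), (160, 122), (162, 73), (164, 68), (166, 70), (168, 73), (170, 69), (172, 78), (174, 148), (176, 210), (178, 205), (180, 179), (182, 134), (184, 254), (186, 253), (188, 253), (190, 253), (192, 254), (194, 255), (196, 117), (198, 110), (200, 168), (202, 193), (204, 167), (206, 111), (208, 138), (210, 194), (212, 223), (214, 195), (216, 108), (218, 108), (220, 200), (222, 242), (224, 246), (226, 246), (228, 247), (230, 246), (232, 251), (234, 253), (236, 253), (238, 253), (240, 254), (242, 225), (244, 122), (246, 123), (248, 122), (250, 126), (252, 125), (254, 124), (256, 126), (258, 108), (260, 86)]
```

```bash
python3 -m crank '0.08 0.02 -0.02 0 1; 0.095 0.023 -0.02 0 1; 0.095 0.023 -0.02 0 1; 0.095 0.023 -0.015 0 1; 0.095 0.023 0 0 1; 0.095 0.023 0 0 1; 0.095 0.023 0 0 1; 0.095 0.023 0 0 1; 0.095 0.023 0 0 1; 0.095 0.022 0 0 1'
python3 -m crank '0 0 0 0 1; 0 0 0 0 1; 0 0 0 0 1'
python3 - <<'E'
from h import *
go(.424,.0582,.002);snap('wrist','w14');hull('w14',(20,20,540,250));ringfit('w14',(20,20,540,250))
E
```

```text
time: 29.35
ee_pos: [0.4218, 0.058, 0.1482]
eef_rot: [-0.0, 1.0, -0.0, -0.001]
ft_force: [-0.7, 0.7, 0.1]
width: 0.0869
grip_force: 0.0
time: 29.65
ee_pos: [0.4237, 0.0578, 0.149]
eef_rot: [-0.0, 1.0, -0.0, -0.0]
ft_force: [0.1, -0.2, -0.1]
width: 0.087
grip_force: 0.0
tool mm [ -0.3   0.5 147. ] units [-0.002  0.002  0.735] ee [0.4237 0.0578 0.149 ] xang -179.99 zdir [-4.e-04 -3.e-04 -1.e+00]
u 268 304 v 182 218 area 915
outer [285.5 199.5] [34.9 35.4] 100
hole [285.6 199.5] [11.5 13.7] 36
```

Run:
```python
from h import *
c=ctr('w14',268,304,182,218,.011);print(c);go(c[0]+.001,c[1]+.0003,.0022)
```

```text
[0.4238 0.0602 0.0328 0.0318]
tool mm [ -1.1   2.8 146.8] units [-0.005  0.014  0.734] ee [0.4238 0.0577 0.149 ] xang -180.0 zdir [-4.e-04 -3.e-04 -1.e+00]
```

```bash
python3 -m crank '-0.006 0.013 0.14 0 1; 0 0 0.14 0 1; 0 0 0.14 0 1; 0 0 0.14 0 1; 0 0 0.1 0 1; 0 0 0.04 0 1; 0 0 0.02 0 1; 0 0 0.012 0 1; 0 0 0 0 1; 0 0 0 0 1' 15
python3 -m crank '0 0 0 0 -1; 0 0 0 0 -1; 0 0 0 0 -1; 0 0 0 0 -1; 0 0 0 0 -1; 0 0 0 0 -1; 0 0 0 0 -1; 0 0 0 0 -1; 0 0 0 0 -1; 0 0 0 0 -1'
python3 -m crank '0 0 0 0 -1; 0 0 0 0 -1'
python3 -m crank '0 0 -0.05 0 -1; 0 0 -0.1 0 -1; 0 0 -0.15 0 -1; 0 0 -0.15 0 -1; 0 0 -0.15 0 -1; 0 0 -0.1 0 -1; 0 0 0 0 -1; 0 0 0 0 -1'
python3 - <<'E'
from h import *
go(.6104,.0119,.142);snap('wrist','w15')
g=cv2.imread('pics/w15.png').astype(int)
print([(v,int(g[v,281:284,0].mean()),int(g[v,281:284,2].mean())) for v in range(228,265)])
print([(u,int(g[272:276,u,0].mean())) for u in list(range(244,258))+list(range(308,322))])
E
```

```text
time: 30.7
ee_pos: [0.4252, 0.0608, 0.0036]
eef_rot: [-0.0, 1.0, 0.0, 0.001]
ft_force: [-0.2, 0.2, -0.8]
width: 0.0871
grip_force: 0.0
time: 31.7
ee_pos: [0.4246, 0.0606, 0.0029]
eef_rot: [-0.0, 1.0, 0.0, -0.0]
ft_force: [-1.1, -0.6, 0.7]
width: 0.0307
grip_force: 15.0
time: 31.9
ee_pos: [0.4246, 0.0606, 0.0029]
eef_rot: [-0.0, 1.0, 0.0, 0.0]
ft_force: [-0.4, -0.3, -0.3]
width: 0.0307
grip_force: 15.0
time: 32.7
ee_pos: [0.4246, 0.0606, 0.1433]
eef_rot: [-0.0, 1.0, 0.0, 0.0]
ft_force: [-0.5, -0.2, -0.7]
width: 0.0313
grip_force: 15.0
tool mm [-185.7  -48.7    1.4] units [-0.929 -0.244  0.007] ee [0.4246 0.0606 0.1433] xang -179.98 zdir [ 8.e-04  5.e-04 -1.e+00]
[(228, 51, 177), (229, 55, 183), (230, 52, 183), (231, 53, 180), (232, 53, 175), (233, 54, 174), (234, 49, 176), (235, 52, 180), (236, 46, 179), (237, 107, 170), (238, 147, 162), (239, 148, 157), (240, 151, 163), (241, 157, 168), (242, 154, 167), (243, 158, 171), (244, 179, 190), (245, 217, 229), (246, 225, 232), (247, 219, 230), (248, 215, 227), (249, 214, 226), (250, 214, 227), (251, 214, 227), (252, 214, 227), (253, 213, 226), (254, 212, 226), (255, 212, 225), (256, 210, 224), (257, 211, 224), (258, 210, 224), (259, 208, 223), (260, 212, 222), (261, 137, 194), (262, 55, 170), (263, 43, 163), (264, 49, 162)]
[(244, 29), (245, 27), (246, 31), (247, 22), (248, 22), (249, 14), (250, 130), (251, 250), (252, 255), (253, 255), (254, 254), (255, 254), (256, 254), (257, 254), (308, 213), (309, 214), (310, 210), (311, 211), (312, 209), (313, 196), (314, 119), (315, 19), (316, 22), (317, 25), (318, 28), (319, 29), (320, 29), (321, 31)]
```

Run:
```python
from h import *
e=np.array(read_state()['ee_pos']);e11=np.array([.4369,-.2553,.1427])
for f,e,vo,vi,ro,ri,ul,ur in[('w11',e11,227.6,245.2,.024,.0143,234.2,330.8),('w15',e,244.6,261.1,.016,.0063,250.5,314.5)]:
    z=e[2]+(.0084 if f=='w11' else .0081)
    print((atz(f,282.5,vo,z)-e)[0]+ro,(atz(f,282.5,vi,z)-e)[0]+ri,((atz(f,ul,273,z)+atz(f,ur,273,z))/2-e)[1])
```

```text
-0.00022905767421290552 -0.0012034085843969713 -0.0006409603532452901
0.0009658088045477048 -0.0002648726500484033 -0.0005098703465950122
```

Run:
```python
from h import *
c=cams.camera('wrist');M=np.array(c['mount']);K=np.array(c['K'])
def at(u,v,z):
    r=M[:3,:3]@np.linalg.inv(K)@[u,v,1.];t=M[:3,3];return t+r*(z-t[2])/r[2]
for f,h,vo,vi,ro,ri,ul,ur in[('56',.0084,225.7,243.4,.028,.0183,226.4,338.7),('48',.0085,227.6,245.2,.024,.0143,234.2,330.8),('32',.0081,244.6,261.1,.016,.0063,250.5,314.5)]:
    print(f,-(at(282.5,vo,-h))[0]+ro,-(at(282.5,vi,-h))[0]+ri,(at(ul,273,-h)+at(ur,273,-h))[1]/2)
# tip in tool frame from w9 (TCP .608,.0123,.0927) tip at z .07 ; w12 (.6094,.0124,.0927)
for u,v in[(282.7,254),(282,250.5)]:print(at(u,v,.0227)*[-1,1,1])
```

```text
56 0.0028229825368572374 0.0018682953758130567 -0.0005738028379466686
48 -0.00028486465404377326 -0.0012672673204797216 -0.0005964526633546654
32 0.00028955079964126246 -0.0009821391148692321 -0.0005940264559672519
[ 0.00221139 -0.00048146  0.0227    ]
[ 6.75733979e-05 -8.81598203e-04  2.27000000e-02]
```

```bash
python3 -m crank '-0.08 -0.024 0 0 -1; -0.094 -0.024 0 0 -1; -0.094 -0.024 0 0 -1; -0.094 -0.024 0 0 -1; -0.094 -0.024 0 0 -1; -0.094 -0.024 0 0 -1; -0.094 -0.024 0 0 -1; -0.094 -0.024 0 0 -1; -0.094 -0.024 0 0 -1; -0.094 -0.024 0 0 -1'
python3 -m crank '0 0 0.1 0 -1; 0 0 0.1 0 -1; 0 0 0.08 0 -1; 0 0 0.03 0 -1;0 0 0 0 -1;0 0 0 0 -1'
python3 - <<'E'
from h import *
go(.6099,.0126,.0604)
E
```

```text
time: 33.8
ee_pos: [0.6099, 0.0124, 0.1415]
eef_rot: [-0.0, 1.0, -0.0, -0.001]
ft_force: [0.2, -0.4, -0.0]
width: 0.0311
grip_force: 15.0
time: 34.4
ee_pos: [0.6102, 0.0127, 0.0815]
eef_rot: [-0.0, 1.0, 0.0, 0.0]
ft_force: [-0.1, -0.7, -1.0]
width: 0.0306
grip_force: 15.0
tool mm [ 0.3 -0.1 21.1] units [ 0.001 -0.     0.106] ee [0.6102 0.0127 0.0815] xang -179.98 zdir [ 7.e-04  1.e-04 -1.e+00]
```

```bash
python3 -m crank '0.001 0 0.02 0 -1; 0 0 0.015 0 -1; 0 0 0.01 0 -1; 0 0 0 0 -1; 0 0 0 0 -1'
python3 -m crank '0 0 0.005 0 -1; 0 0 0.005 0 -1; 0 0 0 0 -1; 0 0 0 0 -1'
python3 -m crank '0 0 0.005 0 -1; 0 0 0.005 0 -1; 0 0 0 0 -1; 0 0 0 0 -1'
python3 - <<'E'
from h import *
go(.6099,.0126,.0604)
E
```

```text
time: 34.9
ee_pos: [0.6096, 0.0127, 0.072]
eef_rot: [-0.0, 1.0, 0.0, 0.0]
ft_force: [-0.2, 0.3, 0.1]
width: 0.0307
grip_force: 15.0
time: 35.3
ee_pos: [0.6097, 0.0127, 0.0699]
eef_rot: [-0.0, 1.0, 0.0, 0.0]
ft_force: [0.1, -0.7, -0.3]
width: 0.0308
grip_force: 15.0
time: 35.7
ee_pos: [0.6096, 0.0127, 0.0679]
eef_rot: [-0.0, 1.0, 0.0, 0.0]
ft_force: [0.7, -0.4, -0.1]
width: 0.0308
grip_force: 15.0
tool mm [-0.3 -0.1  7.5] units [-0.001 -0.001  0.037] ee [0.6096 0.0127 0.0679] xang -179.97 zdir [ 0.e+00  1.e-04 -1.e+00]
```

Underside is at 65 mm, below the tip's chamfer, with no force. It is threaded.

```bash
python3 -m crank '0 0 0.01 0 -1; 0 0 0.01 0 -1; 0 0 0.01 0 -1; 0 0 0.005 0 -1; 0 0 0.003 0 -1; 0 0 0 0 -1; 0 0 0 0 -1'
python3 - <<'E'
from h import *
go(.6099,.0126,.0604)
E
```

```text
time: 36.4
ee_pos: [0.6097, 0.0128, 0.0604]
eef_rot: [-0.0, 1.0, 0.0, 0.0]
ft_force: [-0.4, 0.1, 1.4]
width: 0.0307
grip_force: 15.0
tool mm [-0.2 -0.2  0. ] units [-0.001 -0.001  0.   ] ee [0.6097 0.0128 0.0604] xang -179.97 zdir [ 2.e-04  1.e-04 -1.e+00]
```

```bash
python3 -m crank '0 0 0.001 0 -1; 0 0 0 0 0; 0 0 0 0 0.2; 0 0 0 0 0.5; 0 0 0 0 1; 0 0 -0.05 0 1; 0 0 -0.15 0 1; 0 0 -0.2 0 1; 0 0 -0.05 0 1; 0 0 0 0 1'
python3 -m crank '0 0 0 0 1; 0 0 0 0 1'
python3 - <<'E'
from h import *
go(.6238,-.277,.17);snap('wrist','w16')
g=cv2.imread('pics/w16.png')
for z,r in[(.031,.028),(.0435,.024),(.0685,.016),(.07,.005)]:
    print(z,[proj('w16',[.6103+a*r,.0122+b*r,z]).round(1).tolist() for a,b in[(-1,0),(1,0),(0,-1),(0,1)]])
print([(v,int(g[v,281:285].mean())) for v in range(150,262)])
v=int(proj('w16',[.6103,.0122,.0685])[1])+6;print(v,[(u,int(g[v,u].mean())) for u in range(235,330,2)])
t=snap('top','t2')
E
```

```text
time: 37.4
ee_pos: [0.6109, 0.0127, 0.1527]
eef_rot: [-0.0, 1.0, 0.0, 0.002]
ft_force: [0.9, -0.7, -0.1]
width: 0.0861
grip_force: 0.0
time: 37.6
ee_pos: [0.6087, 0.0127, 0.1486]
eef_rot: [-0.0, 1.0, -0.0, -0.001]
ft_force: [0.3, -0.0, -0.6]
width: 0.087
grip_force: 0.0
tool mm [ -14.9 -289.8  -21.4] units [-0.074 -1.449 -0.107] ee [0.6087 0.0127 0.1486] xang -179.97 zdir [-2.4e-03 -2.0e-04 -1.0e+00]
0.031 [[282.7, 175.0], [282.6, 240.1], [248.9, 208.3], [316.4, 208.4]]
0.0435 [[282.7, 182.9], [282.6, 240.9], [252.5, 212.5], [312.8, 212.7]]
0.0685 [[282.7, 200.9], [282.6, 242.8], [260.6, 222.2], [304.6, 222.2]]
0.07 [[282.6, 216.2], [282.6, 229.4], [275.7, 222.8], [289.5, 222.9]]
[(150, 125), (151, 126), (152, 125), (153, 125), (154, 123), (155, 123), (156, 122), (157, 121), (158, 120), (159, 121), (160, 121), (161, 126), (162, 93), (163, 69), (164, 69), (165, 71), (166, 71), (167, 68), (168, 72), (169, 72), (170, 70), (171, 68), (172, 66), (173, 128), (174, 143), (175, 189), (176, 208), (177, 208), (178, 204), (179, 205), (180, 171), (181, 142), (182, 140), (183, 249), (184, 245), (
[... 797 characters left out ...]
124), (252, 127), (253, 126), (254, 123), (255, 105), (256, 90), (257, 87), (258, 93), (259, 92), (260, 92), (261, 94)]
228 [(235, 124), (237, 123), (239, 121), (241, 124), (243, 120), (245, 121), (247, 124), (249, 118), (251, 123), (253, 120), (255, 114), (257, 183), (259, 255), (261, 254), (263, 245), (265, 253), (267, 253), (269, 253), (271, 253), (273, 253), (275, 255), (277, 252), (279, 228), (281, 241), (283, 246), (285, 219), (287, 234), (289, 254), (291, 253), (293, 254), (295, 253), (297, 253), (299, 254), (301, 254), (303, 255), (305, 255), (307, 233), (309, 121), (311, 125), (313, 127), (315, 126), (317, 124), (319, 124), (321, 123), (323, 126), (325, 124), (327, 124), (329, 127)]
```

```bash
python3 -m crank '0 -0.14 -0.05 0 -1; -0.01 -0.17 -0.05 0 -1; -0.01 -0.17 -0.05 0 -1; -0.01 -0.17 -0.05 0 -1; -0.01 -0.17 -0.05 0 -1; -0.01 -0.17 0 0 -1; -0.01 -0.17 0 0 -1; -0.01 -0.17 0 0 -1; 0 -0.12 0 0 -1; 0 0 0 0 -1'
python3 -m crank '0 0 0 0 -1; 0 0 0 0 -1; 0 0 0 0 -1'
python3 - <<'E'
from h import *
go(.6238,-.277,.1);g=snap('wrist','w17')
def blob(f,g,x0,y0,x1,y1):
    m=(g[y0:y1,x0:x1].max(2)<60).astype(np.uint8);n,_,st,c=cv2.connectedComponentsWithStats(m)
    for q,k in zip(st[1:],c[1:]):
        if q[4]>150:print('u',q[0]+x0,q[0]+q[2]+x0,'v',q[1]+y0,q[1]+q[3]+y0,'a',q[4],k+[x0,y0])
blob('w17',g,150,80,420,258)
print(proj('w17',[.6238,-.277,.093]))
E
```

```text
time: 38.7
ee_pos: [0.6219, -0.282, 0.199]
eef_rot: [0.003, 1.0, -0.001, -0.001]
ft_force: [-0.6, -0.3, -0.2]
width: 0.0149
grip_force: 0.0
time: 39.0
ee_pos: [0.6242, -0.2757, 0.1999]
eef_rot: [-0.001, 1.0, 0.0, -0.0]
ft_force: [-0.2, 0.3, -0.3]
width: 0.0012
grip_force: 0.0
tool mm [ 0.4 -1.3 99.9] units [ 0.002 -0.007  0.5  ] ee [ 0.6242 -0.2757  0.1999] xang -179.87 zdir [-1.e-04  8.e-04 -1.e+00]
u 395 416 v 153 185 a 166 [404.59638554 168.15060241]
u 263 300 v 190 228 a 1073 [280.61975769 208.32712022]
u 284 303 v 247 258 a 165 [293.42424242 252.97575758]
[281.59003878 209.31251535]
```

```bash
python3 -m crank '0 -0.007 0.1 0 -1; 0 0 0.1 0 -1; 0 0 0 0 -1; 0 0 0 0 -1'
python3 - <<'E'
from h import *
print(ctr('w17',263,300,190,228,.093))
g=snap('wrist','w18');x0,y0,x1,y1=200,100,360,258
m=(g[y0:y1,x0:x1].max(2)<60).astype(np.uint8);n,_,st,c=cv2.connectedComponentsWithStats(m)
for q,k in zip(st[1:],c[1:]):
    if q[4]>150:
        b=(q[0]+x0,q[0]+q[2]+x0,q[1]+y0,q[1]+q[3]+y0);print(b,k+[x0,y0],ctr('w18',*b,.093),tri(('w17',281.5,209),('w18',(b[0]+b[1])/2,(b[2]+b[3])/2)))
go(.624,-.278,.0945)
E
```

```text
time: 39.45
ee_pos: [0.6239, -0.2782, 0.1605]
eef_rot: [-0.001, 1.0, 0.0, -0.0]
ft_force: [-0.7, 1.4, 0.7]
width: -0.0001
grip_force: 0.0
[ 0.6238 -0.2771  0.0315  0.0295]
(np.int32(254), np.int32(316), np.int32(153), np.int32(159)) [284.56363636 156.7030303 ] [ 0.5762 -0.2772  0.0039  0.0405] (array([ 0.5386, -0.2781,  0.3935]), array([0.0014, 0.0014]))
(np.int32(263), np.int32(306), np.int32(203), np.int32(246)) [283.90566038 223.82739343] [ 0.6235 -0.2774  0.0312  0.0297] (array([ 0.6257, -0.2772,  0.0854]), array([0.0001, 0.0001]))
tool mm [ 0.3  0.5 66.7] units [0.002 0.003 0.334] ee [ 0.6243 -0.2785  0.1612] xang -179.94 zdir [ 1.1e-03 -3.0e-04 -1.0e+00]
```

```bash
python3 -m crank '0 0.006 0.1 0 -1; 0 0 0.12 0 -1; 0 0 0.08 0 -1; 0 0 0.02 0 -1; 0 0 0 0 -1; 0 0 0 0 -1'
python3 -m crank '0 0 0.01 0 -1; 0 0 0.01 0 -1; 0 0 0.01 0 -1; 0 0 0.01 0 -1; 0 0 0.01 0 -1; 0 0 0 0 -1;0 0 0 0 -1'
python3 -c "
from h import *
go(.624,-.277,.081)"
```

```text
time: 40.1
ee_pos: [0.6244, -0.2779, 0.0974]
eef_rot: [-0.0, 1.0, -0.0, 0.001]
ft_force: [0.0, 0.2, 0.4]
width: 0.0002
grip_force: 0.0
time: 40.8
ee_pos: [0.6242, -0.2777, 0.0866]
eef_rot: [-0.0, 1.0, -0.0, 0.001]
ft_force: [1.3, -1.4, 5.0]
width: 0.0004
grip_force: 2.3
tool mm [0.2 0.7 5.6] units [0.001 0.004 0.028] ee [ 0.6242 -0.2777  0.0866] xang -179.97 zdir [ 1.1e-03 -4.0e-04 -1.0e+00]
```

```bash
python3 -m crank '0 0 0.01 0 -1; 0 0 0.01 0 -1; 0 0 0.01 0 -1; 0 0 0 0 -1;0 0 0 0 -1'
python3 -m crank '0 0 0.005 0 -1; 0 0 0 0 -1;0 0 0 0 -1'
```

```text
time: 41.3
ee_pos: [0.6243, -0.2778, 0.0815]
eef_rot: [-0.0, 1.0, -0.0, 0.001]
ft_force: [-0.6, -0.9, 11.5]
width: 0.0003
grip_force: 5.9
time: 41.6
ee_pos: [0.6243, -0.2778, 0.0813]
eef_rot: [-0.0, 1.0, -0.0, 0.001]
ft_force: [-4.5, 1.7, 18.1]
width: 0.0005
grip_force: 9.1
```

```bash
python3 -m crank '0 0 0.003 0 -1; 0 0 0 0 -1; 0 0 0 0 -1; 0 0 -0.03 0 -1; 0 0 -0.05 0 -1; 0 0 -0.15 0 -1; 0 0 -0.2 0 -1; 0 0 -0.2 0 -1; 0 0 0 0 -1'
python3 -m crank '0 0.14 0 0 1; 0 0.17 0 0 1; 0 0.18 0 0 1; 0 0.18 0 0 1; 0 0.18 0 0 1; 0 0.18 0 0 1; 0 0.18 0 0 1; 0 0.18 0 0 1; 0 0.18 0 0 1; 0 0.18 0 0 1'
python3 -m crank '0 0.18 0 0 1; 0 0.18 0 0 1; 0 0.18 0 0 1; 0 0.18 0 0 1; 0 0.18 0 0 1; 0 0.14 0 0 1; 0 0 0 0 1; 0 0 0 0 1'
python3 - <<'E'
from h import *
go(.628,.284,.076)
g=snap('wrist','w19');snap('top','t3')
hsv=cv2.cvtColor(g,cv2.COLOR_BGR2HSV);m=((hsv[...,1]>200)&(hsv[...,2]>200)&((hsv[...,0]<6)|(hsv[...,0]>174))).astype(np.uint8);m[258:]=0
n,_,st,c=cv2.connectedComponentsWithStats(m)
for q,k in zip(st[1:],c[1:]):
    if q[4]>200:print(q,k)
print(proj('w19',[.628,.284,.098]),[proj('w19',[.628,.284,.072])])
E
```

```text
time: 42.5
ee_pos: [0.6252, -0.2786, 0.2104]
eef_rot: [-0.0, 1.0, -0.001, 0.003]
ft_force: [1.0, -0.4, -0.1]
width: 0.0006
grip_force: 0.0
time: 43.5
ee_pos: [0.6225, 0.0739, 0.2036]
eef_rot: [-0.0, 1.0, -0.0, -0.001]
ft_force: [0.3, 0.5, -1.0]
width: 0.0726
grip_force: 0.0
time: 44.3
ee_pos: [0.6227, 0.2806, 0.2034]
eef_rot: [-0.001, 1.0, -0.001, -0.001]
ft_force: [-0.6, -1.5, -0.2]
width: 0.0871
grip_force: 0.0
tool mm [ -5.6   3.6 127.4] units [-0.028  0.018  0.637] ee [0.6227 0.2806 0.2034] xang -179.91 zdir [-0.002  -0.0014 -1.    ]
[ 237  156  105  101 6042] [289.62346905 207.54601125]
[287.7357228  216.94210567] [array([287.3532288 , 208.23049052])]
```

```bash
python3 -m crank '-0.026 0.018 0.14 0 1; 0 0 0.14 0 1; 0 0 0.14 0 1; 0 0 0.1 0 1; 0 0 0.06 0 1; 0 0 0.03 0 1; 0 0 0.015 0 1; 0 0 0 0 1; 0 0 0 0 1' 25
python3 -c "
from h import *
go(.6277,.2843,.0765)"
python3 -m crank '0 0 0 0 -1; 0 0 0 0 -1; 0 0 0 0 -1; 0 0 0 0 -1; 0 0 0 0 -1; 0 0 0 0 -1; 0 0 0 0 -1; 0 0 0 0 -1; 0 0 0 0 -1; 0 0 0 0 -1'
python3 -m crank '0 0 0 0 -1; 0 0 0 0 -1; 0 0 0 0 -1'
```

```text
time: 45.3
ee_pos: [0.6292, 0.2843, 0.0806]
eef_rot: [-0.0, 1.0, 0.0, 0.001]
ft_force: [0.0, 0.7, 0.8]
width: 0.0866
grip_force: 0.0
tool mm [1.5 0.  4.1] units [0.008 0.    0.021] ee [0.6292 0.2843 0.0806] xang -179.98 zdir [ 1.3e-03  8.0e-04 -1.0e+00]
time: 46.3
ee_pos: [0.6287, 0.2841, 0.0795]
eef_rot: [-0.0, 1.0, 0.0, -0.0]
ft_force: [0.3, 0.5, -0.4]
width: 0.0233
grip_force: 25.0
time: 46.6
ee_pos: [0.6286, 0.2841, 0.0795]
eef_rot: [-0.0, 1.0, 0.0, -0.0]
ft_force: [0.2, -0.4, -0.8]
width: 0.023
grip_force: 25.0
```

```bash
python3 -m crank '0 0 -0.05 0 -1; 0 0 -0.1 0 -1; 0 0 -0.15 0 -1; 0 0 -0.15 0 -1; 0 0 -0.15 0 -1; 0 0 -0.06 0 -1; 0 0 0 0 -1; 0 0 0 0 -1'
python3 -m crank '0.01 -0.14 0 0 -1; 0.01 -0.16 0 0 -1; 0.01 -0.16 0 0 -1; 0.01 -0.16 0 0 -1; 0.01 -0.16 0 0 -1; 0.01 -0.16 0 0 -1; 0.01 -0.16 0 0 -1; 0.01 -0.16 0 0 -1; 0.008 -0.1 0 0 -1; 0 0 0 0 -1'
python3 -m crank '0 0 0 0 -1; 0 0 0 0 -1'
python3 - <<'E'
from h import *
go(.611,.0125,.0895);g=snap('wrist','w20')
crop('w20',160,120,260,140,3,'w20c')
# cover bottom front edge / top corners check
hsv=cv2.cvtColor(g,cv2.COLOR_BGR2HSV);m=((hsv[...,1]>200)&((hsv[...,0]<6)|(hsv[...,0]>174))&(hsv[...,2]>110)).astype(np.uint8);m[300:]=0
n,_,st,c=cv2.connectedComponentsWithStats(m);print(st[1:][st[1:,4]>300])
g3=cv2.imread('pics/w3.png');hsv=cv2.cvtColor(g3,cv2.COLOR_BGR2HSV);m=((hsv[...,1]>200)&((hsv[...,0]<6)|(hsv[...,0]>174))&(hsv[...,2]>110)).astype(np.uint8);m[300:]=0
n,_,st,c=cv2.connectedComponentsWithStats(m);print(st[1:][st[1:,4]>300])
E
```

```text
time: 47.4
ee_pos: [0.6282, 0.2839, 0.2102]
eef_rot: [-0.0, 1.0, -0.0, -0.001]
ft_force: [0.4, -0.1, -2.0]
width: 0.0228
grip_force: 25.0
time: 48.4
ee_pos: [0.6101, 0.0077, 0.2098]
eef_rot: [0.002, 1.0, -0.001, -0.001]
ft_force: [-0.1, 0.2, -1.0]
width: 0.0231
grip_force: 25.0
time: 48.6
ee_pos: [0.6108, 0.0136, 0.2104]
eef_rot: [-0.001, 1.0, 0.0, -0.001]
ft_force: [1.4, 0.2, -1.2]
width: 0.0235
grip_force: 25.0
tool mm [ -0.3  -1.2 120.9] units [-0.002 -0.006  0.605] ee [0.6108 0.0136 0.2104] xang -179.87 zdir [-1.6e-03  4.0e-04 -1.0e+00]
[[  210   157   163   133 13899]]
[[  210   159   164   131 13700]]
```

```bash
python3 -m crank '-0.002 -0.006 0.1 0 -1; 0 0 0.1 0 -1; 0 0 0.1 0 -1; 0 0 0 0 -1; 0 0 0 0 -1'
python3 -m crank '0 0 0.06 0 -1; 0 0 0.06 0 -1; 0 0 0.06 0 -1; 0 0 0.06 0 -1; 0 0 0 0 -1; 0 0 0 0 -1'
python3 -c "
from h import *
go(.611,.0125,.0895)"
```

```text
time: 49.15
ee_pos: [0.6116, 0.0117, 0.1517]
eef_rot: [-0.001, 1.0, 0.0, -0.0]
ft_force: [0.8, 0.6, -1.6]
width: 0.0234
grip_force: 25.0
time: 49.75
ee_pos: [0.6115, 0.0108, 0.1033]
eef_rot: [-0.0, 1.0, -0.0, -0.0]
ft_force: [0.7, -0.5, -0.8]
width: 0.0231
grip_force: 25.0
tool mm [ 0.5  1.7 13.8] units [0.002 0.008 0.069] ee [0.6115 0.0108 0.1033] xang -179.98 zdir [-6.e-04 -1.e-04 -1.e+00]
```

```bash
python3 -m crank '0.002 0.008 0.02 0 -1; 0 0 0.02 0 -1; 0 0 0.015 0 -1; 0 0 0.01 0 -1; 0 0 0 0 -1; 0 0 0 0 -1'
python3 -m crank '0 0 0.004 0 -1; 0 0 0 0 -1; 0 0 0 0 -1'
python3 -c "
from h import *
go(.611,.0125,.0895)"
```

```text
time: 50.35
ee_pos: [0.6113, 0.0124, 0.0906]
eef_rot: [-0.0, 1.0, 0.0, 0.0]
ft_force: [-0.5, -0.5, -1.8]
width: 0.0231
grip_force: 25.0
time: 50.65
ee_pos: [0.6112, 0.0125, 0.0898]
eef_rot: [-0.0, 1.0, 0.0, 0.0]
ft_force: [0.8, -0.2, -1.3]
width: 0.0232
grip_force: 25.0
tool mm [ 0.2 -0.   0.3] units [ 0.001 -0.     0.001] ee [0.6112 0.0125 0.0898] xang -179.97 zdir [ 1.e-04  1.e-04 -1.e+00]
```

```bash
python3 -m crank '0 0 0.003 0 -1; 0 0 0.003 0 -1; 0 0 0 0 -1'
python3 -m crank '0 0 0 0 -0.3; 0 0 0 0 0; 0 0 0 0 0;0 0 0 0 0;0 0 0 0 0;0 0 -0.05 0 0.3;0 0 -0.1 0 1;0 0 -0.2 0 1;0 0 -0.2 0 1;0 0 -0.1 0 1'
python3 -m crank '0 0 0 0 1; 0 0 0 0 1; 0 0 0 0 1'
python3 - <<'E'
from h import *
go(.611,.0125,.21);g=snap('wrist','w21');t=snap('top','t4')
def red(f,v0=110):
    g=cv2.imread('pics/'+f+'.png');hsv=cv2.cvtColor(g,cv2.COLOR_BGR2HSV);m=((hsv[...,1]>200)&((hsv[...,0]<6)|(hsv[...,0]>174))&(hsv[...,2]>v0)).astype(np.uint8);m[258:]=0
    n,_,st,c=cv2.connectedComponentsWithStats(m);print(f,st[1:][st[1:,4]>150],c[1:][st[1:,4]>150])
for f in('w1','w21','t0','t4'):red(f)
a=cv2.imread('pics/t0.png');b=cv2.imread('pics/t4.png')
for n,x,y in[('housing',229,191),('stamp',334,200),('tin',437,260),('pad',117,234),('counter',388,198)]:
    print(n,np.abs(a[y-15:y+15,x-15:x+15].astype(int)-b[y-15:y+15,x-15:x+15]).mean().round(1))
E
```

```text
time: 50.95
ee_pos: [0.6116, 0.0129, 0.0892]
eef_rot: [-0.0, 1.0, 0.0, 0.001]
ft_force: [-1.7, 1.6, 4.4]
width: 0.0232
grip_force: 25.0
time: 51.95
ee_pos: [0.6124, 0.0122, 0.2233]
eef_rot: [-0.0, 1.0, 0.0, 0.002]
ft_force: [0.1, -0.6, -0.0]
width: 0.076
grip_force: 0.0
time: 52.25
ee_pos: [0.6106, 0.0125, 0.2176]
eef_rot: [-0.0, 1.0, -0.0, -0.001]
ft_force: [0.0, -0.1, 0.6]
width: 0.0865
grip_force: 0.0
tool mm [-0.4 -0.   7.6] units [-0.002 -0.     0.038] ee [0.6106 0.0125 0.2176] xang -179.97 zdir [-1.6e-03 -1.0e-04 -1.0e+00]
w1 [[ 231  147  107  109 7784]] [[283.93923433 201.17882837]]
w21 [[ 233  142  104  108 7416]] [[283.93527508 195.74420173]]
t0 [] []
t4 [] []
housing 53.2
stamp 17.4
tin 19.6
pad 22.9
counter 29.3
```

```bash
python3 - <<'E'
from h import *
for f in('w1','w21'):
    g=cv2.imread(f'pics/{f}.png');m=(g.min(2)>150).astype(np.uint8);m[240:]=0;m[:120]=0;m[:,:370]=0;m[:,470:]=0
    M=cv2.moments(m,True);u=M['m10']/M['m00'],M['m01']/M['m00'];print(f,'housing',atz(f,*u,.026))
    h=cv2.cvtColor(g,cv2.COLOR_BGR2HSV);m=((h[...,0]>10)&(h[...,0]<20)&(h[...,1]>100)&(h[...,2]>185)).astype(np.uint8);m[240:]=0;m[:150]=0;m[:,:80]=0;m[:,180:]=0
    M=cv2.moments(m,True);u=M['m10']/M['m00'],M['m01']/M['m00'];print('stamp handle',M['m00'],atz(f,*u,.05))
E
python3 -m crank '0 0 -0.1 0 1; 0 0 0 0 1; 0 0 0 0 1'
```

```text
w1 housing [0.59974822 0.1378819  0.026     ]
stamp handle 411.0 [ 0.60778468 -0.13905284  0.05      ]
w21 housing [0.59983051 0.13775439 0.026     ]
stamp handle 388.0 [ 0.60862787 -0.13930505  0.05      ]
time: 52.65
ee_pos: [0.6112, 0.0124, 0.238]
eef_rot: [-0.0, 1.0, -0.0, -0.0]
ft_force: [-0.3, 1.5, -0.4]
width: 0.0874
grip_force: 0.0
```

The housing and stamp haven't moved, and the cover is seated. Handing in.

```bash
python3 -c "
from bench import workorder
print(workorder.close_job())"
```

```text
the job is handed in; nothing more can be done
None
```

The job is handed in: the three rings that were there (56, 48 and 32 mm; the 40 mm one was absent) are home on the arbor, the counter was pressed to its stop and released, and the cover is back on the base plate. The housing and stamp measured unmoved; I made no usable final check of the tin and ink pad, and the arm never came near the pad.

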